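# Unload the dip lift: wind up, park the pan, rack the coupons, wind down

## Robot

A 6-joint arm with a two-finger parallel gripper is mounted at the origin on a cart in front of the work surface, level with it; the furniture and walls round the work are solid. World frame = base frame: x ahead of the robot, y to its left, z up, the work surface at z = 0. Lengths are in m, angles in rad, forces in N, time in s.
With the tool pointing down it reaches from about 0.3 to 0.775 m from the base axis. Payload 14.6 kg.
Tool frame: the origin (TCP) lies at the very end of the fingers, on their centre line; the grasp point (between the pads) lies 19 mm behind it; x points along the fingers, z is the direction in which the jaws open and shut, and the axes are right-handed (so a half turn about x gives the same grasp; the last joint's range is limited). The gripper opens to 94 mm and grips with 3 to 60 N. Pads are 16 mm wide; open, the fingers measure 119 mm over their backs; the gripper's body (75 mm by 177 mm) begins 78 mm behind the grasp point.
Start: joints at [-1.202, 0.3, 1.521, -0, 1.321, -0.067], TCP at [0.232, -0.499, 0.205] pointing down, gripper open.
Joint ranges: [-3.03, 3.03], [-0.79, 2.21], [0.23, 2.52], [-1.04, 4.18], [0, 3.07], [-2.55, 2.55]. Speed limits (rad/s): [2.22, 2.22, 2.57, 3.14, 3.14, 3.14].

## Interface

Orientations are given as [roll, pitch, yaw] about the fixed x, y, z axes, in that order (R = Rz(yaw) Ry(pitch) Rx(roll)).
In Python, from station import ctrl gives the robot as it stands. The module is installed in compiled form; this text tells all that it offers.
- The arm moves only by the tool servo_tool, never from a script. Its argument "motion" is one flat list of numbers, 4 for each row, row after row: the shift along the tool's x, y, z in mm, then the turn about the tool's x in degrees. In form: [dx, dy, dz, roll, dx, dy, dz, roll, ...]. A call has 1 to 20 rows; each row is the pose to reach, as a shift and turn from the pose commanded when the call began, along the tool's axes at that moment; what a row does not reach only later rows make up. A row lasts 1/8 s, in which the tool goes at most 62.5 mm and 10.7 degrees, less where a joint would pass 70% of its speed; a pose out of reach is approached as far as the arm can. A call with a gripper value outside its range is refused whole. "gripper" is the opening, from 0 (shut) to 1 (fully open), set as the call begins (left out, the last holds). The fingers move at their own pace and stop on an object; "force" is the grip in N (left out, the last holds). Time passes only in rows, so rows that repeat a pose let the fingers close. It gives the time, the measured TCP pose, the force and the opening at its end, in the units of the state.
- ctrl.get_obs(): the state, without advancing time (a new reading comes with each control period).
- ctrl.camera(name): name is "scene" or "top" or "wrist"; returns a dict with "color" (400x640x3 uint8, red, green, blue), "z_map" (400x640 float32, m along the optical axis (not along the pixel's ray), 0 where there is no reading), "fx", "fy", "cx", "cy" (pixels), "rvec" (rotation vector, rad) and "tvec" (3), from world to camera coordinates, as OpenCV has them. Camera axes: x right, y down, z forward; pixel columns grow to the right and rows downward; lengths in m; the calibration is good to about 2 mm. A picture is of the moment at which its call begins.
- ctrl.hand_in(): hands the job in, once; it reports no verdict.
The state is a dict: "time_s": time; "qpos": joint angles; "joint_vel": joint speeds; "tau": joint torques, N m; "ee_pos": TCP position; "eef_rot": TCP orientation; "force": force on the tool from outside, world axes, zero at the start; "moment": the same for the moment, N m; "grip_width": finger opening in m.
Only numpy, scipy, OpenCV 4.12 (cv2) and the standard library are available. Lean on these libraries where they do the work, as an engineer would, in place of code of your own. Each camera call takes 0.05 s, during which the arm holds its last target.

## Task

Take the coated coupons off the dip lift. Turn the hand crank clockwise until the lift stands at its upper stop, then slide the dip pan along the base plate, without lifting it, from under the coupons onto the yellow corner marks. Then, for every hanger there is, squeeze the orange sprung keeper paddle against the white handle to open the keeper (never pull against a shut one), lift the hanger off its fork and hang it by its rod across the two rails of the white drying rack; last, wind the empty lift all the way down again, leave the other things alone, and put right whatever gets knocked out of place.

Things in the scene. Friction and masses are not known exactly. Their poses are not given: they have to be found in the camera images.
- dip_lift: Bench lift, fixed. Origin: worktop level, middle of the blue marks; x away from the robot, y left, z up. Base plate top z = 6 mm, x -150 to 75, y -150 to 150. Guide posts 16 mm thick, 226 mm high at x 35, y +-125. Grey crank gearbox 74 x 74 mm, 95 mm high, at x -120, y -195: the crank's vertical axis. Carriage bar at x 37 between the posts carries three forks that point to -x.
- crank (a joint): Hand crank on the gearbox, vertical axis; rad. 0 at the start (lift down), grows when turned clockwise seen from above, stops at 0 and 18.85 (three turns). Each turn moves the carriage 23.3 mm. Takes about 3 N at the grip; stays where it is left.
- crank_knob (a point): On the crank's upright black grip (free-spinning, 17 to 20 mm thick, 50 mm tall, 50 mm from the crank's axis): on the grip's own axis, 25 mm below its top and 25 mm above its foot, 135 mm above the worktop. Goes round with the crank; the crank arm is 27 mm below this point.
- carriage (a joint): Height of the lift's carriage, m: 0 down on its lower stop (start), 0.070 at the upper stop, where the coupons hang about 29 mm clear above the pan's rim.
- hook_1 (a point): Seat of the hanger's rod in the left fork (y = 64 mm in the lift's frame; 100 mm above the worktop when down, 170 mm when up; axes as the lift's). Two prongs 36 mm apart end 10 mm in front (-x) of the seat, their tips 3 mm above it. A hanger leaves upwards: lift it straight up until the fingers are above the paddle (35 mm or more), then forwards (-x) or on up.
- hook_2 (a point): Seat of the hanger's rod in the middle fork (y = 0 mm in the lift's frame; 100 mm above the worktop when down, 170 mm when up; axes as the lift's). Two prongs 36 mm apart end 10 mm in front (-x) of the seat, their tips 3 mm above it. A hanger leaves upwards: lift it straight up until the fingers are above the paddle (35 mm or more), then forwards (-x) or on up.
- hook_3 (a point): Seat of the hanger's rod in the right fork (y = -64 mm in the lift's frame; 100 mm above the worktop when down, 170 mm when up; axes as the lift's). Two prongs 36 mm apart end 10 mm in front (-x) of the seat, their tips 3 mm above it. A hanger leaves upwards: lift it straight up until the fingers are above the paddle (35 mm or more), then forwards (-x) or on up.
- keeper_1 (a joint): Sprung keeper of the left fork, rad: 0 shut (nose over the rod), the rod is free over 0.38, stop 0.56. Its orange paddle, 5 mm wide, pivots 13 mm behind (+x) and 20 mm above the seat; shut, it leans back, its end 27 mm behind and 55 mm above the seat. Pressing the paddle to -x (2 to 4 N) opens it; let go, it springs shut. Steel ears behind the handle reach 25 mm above the seat.
- keeper_2 (a joint): Sprung keeper of the middle fork, rad: 0 shut (nose over the rod), the rod is free over 0.38, stop 0.56. Its orange paddle, 5 mm wide, pivots 13 mm behind (+x) and 20 mm above the seat; shut, it leans back, its end 27 mm behind and 55 mm above the seat. Pressing the paddle to -x (2 to 4 N) opens it; let go, it springs shut. Steel ears behind the handle reach 25 mm above the seat.
- keeper_3 (a joint): Sprung keeper of the right fork, rad: 0 shut (nose over the rod), the rod is free over 0.38, stop 0.56. Its orange paddle, 5 mm wide, pivots 13 mm behind (+x) and 20 mm above the seat; shut, it leans back, its end 27 mm behind and 55 mm above the seat. Pressing the paddle to -x (2 to 4 N) opens it; let go, it springs shut. Steel ears behind the handle reach 25 mm above the seat.
- hanger_1: Hanger of the left fork (may be absent), 60 g, copper-coloured coupon. Origin: middle of the coupon's lower edge, z up; rod 80 mm above it (6 mm thick, 54 long, along y). White handle: uprights 18 mm thick in x at |y| 5 to 13, up to 66 mm above the rod, bridge on top. Clamping it across x, one finger behind the paddle, 30 to 60 mm above the rod, also opens the keeper. Coupon 22 mm wide, 3 thick.
- hanger_2: Hanger of the middle fork (may be absent), 60 g, dark steel coupon. Origin: middle of the coupon's lower edge, z up; rod 80 mm above it (6 mm thick, 54 long, along y). White handle: uprights 18 mm thick in x at |y| 5 to 13, up to 66 mm above the rod, bridge on top. Clamping it across x, one finger behind the paddle, 30 to 60 mm above the rod, also opens the keeper. Coupon 22 mm wide, 3 thick.
- hanger_3: Hanger of the right fork (may be absent), 60 g, brass-coloured coupon. Origin: middle of the coupon's lower edge, z up; rod 80 mm above it (6 mm thick, 54 long, along y). White handle: uprights 18 mm thick in x at |y| 5 to 13, up to 66 mm above the rod, bridge on top. Clamping it across x, one finger behind the paddle, 30 to 60 mm above the rod, also opens the keeper. Coupon 22 mm wide, 3 thick.
- pan: Steel dip pan, loose, 0.85 kg, 70 (x) x 190 (y) x 55 mm high, wall 4 mm; origin: middle of its underside, axes as the lift's when square on the marks. Starts on the blue marks with the coupons hanging in it. Its black handle sticks out towards the robot (-x) from the middle of its front wall.
- pan_grip (a point): Middle of the pan's handle (56 mm long in x, 14 mm wide in y, 18 mm high): 72 mm in front of the pan's middle, 41 mm above its underside. Grip it from above across y.
- park_mark (a point): Middle of the yellow corner marks on the base plate's top, 90 mm in front (-x of the lift) of the blue ones: where the pan's origin must end. The marks outline 76 x 196 mm.
- rack: White drying rack, loose, 0.7 kg, base 234 x 92 mm. Origin: middle of its underside; x along its two steel rails. Rails' top at z 100 mm, 8 mm wide, 216 long, 32 mm clear between them; end panels at x +-111 rise to z 108. Hung hanger: rod across both rails (y = 0, rod z = 103), coupon between them, its x axis along the rails, either way round; about 65 mm from the next for the fingers.
- timer: Bystander: white lab timer, 72 x 62 x 19 mm.
- jar_red: Bystander: jar with red lid, 50 mm wide, 72 mm high.
- jar_blue: Bystander: jar with blue lid, 62 mm wide, 88 mm high.
- notes: Bystander: black notebook, 120 x 85 x 16 mm.
- beaker: Bystander: small glass beaker, 53 mm wide, 70 mm high.
- tape: Bystander: roll of black tape, 58 mm wide, 19 mm high.
- tweezers: Bystander: steel tweezers, 126 mm long.
Things that resemble listed ones, but are neither listed nor needed, are in the scene too. Leave any blue or green look-alike of the hanger_1 alone.

How it is judged:
On the way, in this order (a step that is already met when the one before it is completed fails the run):
1. the lift stands at its upper stop (value of joint carriage above 0.066 m), for 0.2 s.
2. the pan stands on the yellow marks, the lift is still up and every hanger still hangs on its fork (x of pan in the frame of park_mark between -0.012 and 0.012 m and y of pan in the frame of park_mark between -0.012 and 0.012 m and angle between the x axis of pan and the x axis of dip_lift, either way round below 0.12 rad and value of joint carriage above 0.064 m and horizontal distance between hanger_1 and hook_1 below 0.015 m and z of hanger_1 in the frame of hook_1 between -0.09 and -0.07 m and horizontal distance between hanger_2 and hook_2 below 0.015 m and z of hanger_2 in the frame of hook_2 between -0.09 and -0.07 m and horizontal distance between hanger_3 and hook_3 below 0.015 m and z of hanger_3 in the frame of hook_3 between -0.09 and -0.07 m), for 0.2 s.
3. every hanger hangs across the rack's rails (x of hanger_1 in the frame of rack between -0.106 and 0.106 m and y of hanger_1 in the frame of rack between -0.009 and 0.009 m and z of hanger_1 in the frame of rack between 0.019 and 0.028 m and angle between each of hanger_1, hanger_2, hanger_3's own z axis and vertical below 0.2 rad and x of hanger_2 in the frame of rack between -0.106 and 0.106 m and y of hanger_2 in the frame of rack between -0.009 and 0.009 m and z of hanger_2 in the frame of rack between 0.019 and 0.028 m and x of hanger_3 in the frame of rack between -0.106 and 0.106 m and y of hanger_3 in the frame of rack between -0.009 and 0.009 m and z of hanger_3 in the frame of rack between 0.019 and 0.028 m), for 0.2 s.
4. the empty lift is wound down (value of joint carriage below 0.003 m), for 0.2 s.
At the end, for the whole second after the job is handed in: Every hanger present hangs at rest on the rack, rod across both rails (middle within 9 mm of their middle line and -1 to 8 mm above their top), upright within 0.2 rad; rack standing; pan within 12 mm and 0.12 rad of the yellow marks; carriage within 4 mm of the bottom; keepers shut (all of step 3 and x of pan in the frame of park_mark between -0.012 and 0.012 m and y of pan in the frame of park_mark between -0.012 and 0.012 m and angle between the x axis of pan and the x axis of dip_lift, either way round below 0.12 rad and value of joint carriage below 0.004 m and angle between rack's own z axis and vertical below 0.1 rad and height (world z) of rack below 0.01 m and value of joint each of keeper_1, keeper_2, keeper_3 below 0.1 rad and linear speed of each of hanger_1, hanger_2, hanger_3 below 0.05 m/s); the robot touches nothing.
It fails at once if the pan is lifted off the base plate or tipped (height (world z) of pan above 0.014 m or angle between pan's own z axis and vertical above 0.12 rad).
It fails at once if a hanger is dropped or laid down ((height (world z) of hanger_1 below 0.008 m or angle between hanger_1's own z axis and vertical above 1 rad) or (height (world z) of hanger_2 below 0.008 m or angle between hanger_2's own z axis and vertical above 1 rad) or (height (world z) of hanger_3 below 0.008 m or angle between hanger_3's own z axis and vertical above 1 rad)).
It fails at once if a hanger is pulled hard against its keeper (contact force between hanger_1 and keeper_1 above 25 N or contact force between hanger_2 and keeper_2 above 25 N or contact force between hanger_3 and keeper_3 above 25 N).
It fails at once if another thing on the bench is moved (distance of any of timer, jar_red, jar_blue, notes, beaker, tape, tweezers from where it was at the start of the episode above 0.03 m).
Of hanger_1, hanger_2, hanger_3 only 2 to 3 are there at a start; the rules pass over those that are not, and their reading is None.
At some moment in a run one of rack, pan may be knocked a few centimetres aside while the robot is not near it.
It also fails if it takes over 210 s, if anything falls off the work surface, if the arm or the gripper's body presses on something with over 40 N, if the wrist force passes 120 N, or if a joint passes its speed limit or range.

## Working session

There is one attempt and no reset: what is moved stays moved. The work goes in short steps, Python scripts to look and compute and a tool call to move; the robot and the scene stay as the last step left them, time stands still between calls to the robot, and variables do not carry over. Pictures are saved under pics/ and viewed, and the job is handed in when it is done.

Besides the shell and the picture viewer there is one more tool, called in YAML: its name, and indented under it one key for each argument. servo_tool: Moves the arm, as the interface text tells. Its arguments: {"type":"object","properties":{"motion":{"type":"array","items":{"type":"number"}},"gripper":{"type":"number"},"force":{"type":"number"}},"required":["motion"]}

```bash
mkdir -p pics; cat > h.py <<'E'
from station import ctrl
import numpy as np, cv2
from scipy.spatial.transform import Rotation as R
def shot(n,f):
    c=ctrl.camera(n); cv2.imwrite(f'pics/{f}.png',c['color'][:,:,::-1]); np.savez(f'pics/{f}.npz',**c); return c
def world(c,u=None,v=None):
    h,w=c['z_map'].shape
    U,V=np.meshgrid(np.arange(w),np.arange(h))
    z=c['z_map']; P=np.stack([(U-c['cx'])/c['fx']*z,(V-c['cy'])/c['fy']*z,z],-1)
    Rm=cv2.Rodrigues(np.array(c['rvec'],float))[0]
    return (P-np.array(c['tvec']).ravel())@Rm
def pr(c,p):
    Rm=cv2.Rodrigues(np.array(c['rvec'],float))[0]
    q=Rm@np.array(p)+np.array(c['tvec']).ravel(); return q[0]/q[2]*c['fx']+c['cx'],q[1]/q[2]*c['fy']+c['cy']
def ray(c,u,v,z):
    Rm=cv2.Rodrigues(np.array(c['rvec'],float))[0]; t=np.array(c['tvec']).ravel()
    o=-Rm.T@t; d=Rm.T@np.array([(u-c['cx'])/c['fx'],(v-c['cy'])/c['fy'],1]); return o+d*(z-o[2])/d[2]
def obs():
    o=ctrl.get_obs(); np.set_printoptions(precision=4,suppress=True)
    for k in ('time_s','qpos','ee_pos','eef_rot','force','grip_width'): print(k,np.array(o[k]))
    return o
E
python3 - <<'E'
from h import *
obs()
for n in ('scene','top','wrist'): shot(n,n+'0')
E
```

```text
time_s 0.0
qpos [-1.2016  0.3005  1.5216  0.      1.3207 -0.0666]
ee_pos [ 0.2321 -0.4983  0.2049]
eef_rot [3.0569 1.5696 1.9219]
force [ 0.2755  0.3264 -0.1942]
grip_width 0.09385215406085531
```

View pics/scene0.png

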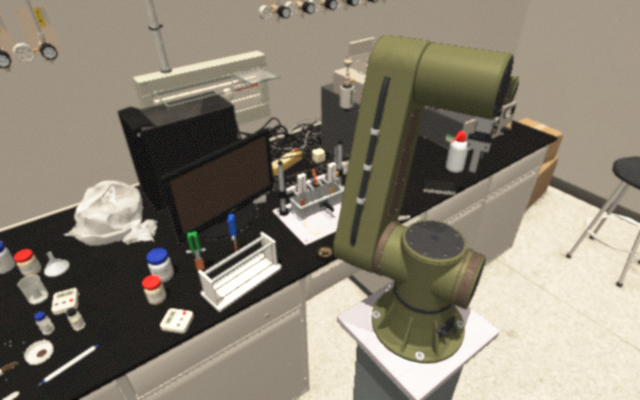

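View pics/top0.png

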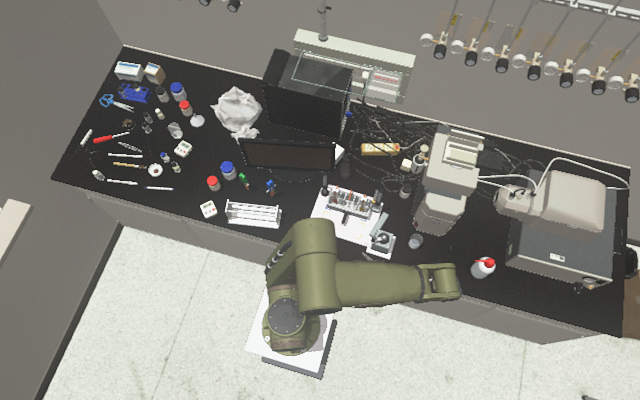

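View pics/wrist0.png

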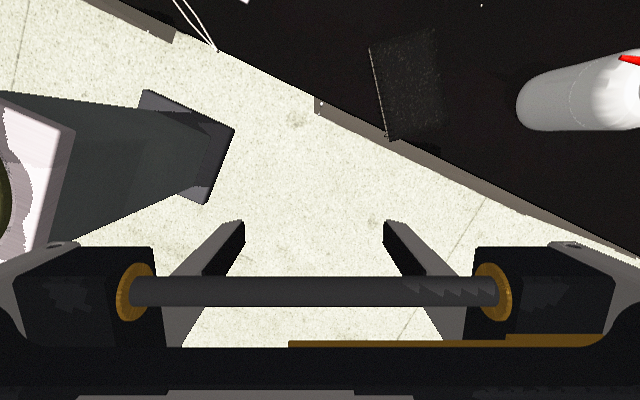

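```bash
python3 - <<'E'
from h import *
c=dict(np.load('pics/top0.npz'))
print(c['tvec'],c['rvec'],c['fx'])
W=world(c)
for p in [(0,0,0),(.3,0,0),(.5,0,0),(.3,.3,0),(.5,-.2,0)]: print(p,pr(c,p))
im=c['color'][:,:,::-1][170:270,190:430]
cv2.imwrite('pics/top0z.png',cv2.resize(im,None,fx=3.3,fy=3.3,interpolation=cv2.INTER_CUBIC))
for uv in [(317,226),(323,187),(374,195),(382,243),(378,235),(330,188),(225,204),(280,211),(280,226),(227,220)]: print(uv,W[uv[1],uv[0]])
s=dict(np.load('pics/scene0.npz'))
im=s['color'][:,:,::-1][120:320,140:380]
cv2.imwrite('pics/sc0z.png',cv2.resize(im,None,fx=3.3,fy=3,interpolation=cv2.INTER_CUBIC))
E
```

```text
[-0.13890359  0.49953105  1.91965002] [ 2.26104156 -1.70139258  0.31689806] 453.7787094319204
(0, 0, 0) (np.float64(291.1385939949415), np.float64(324.91743308379864))
(0.3, 0, 0) (np.float64(311.46020765168305), np.float64(258.5559013396826))
(0.5, 0, 0) (np.float64(323.88722904741434), np.float64(217.97466656337562))
(0.3, 0.3, 0) (np.float64(247.94612571232116), np.float64(240.67766597890267))
(0.5, -0.2, 0) (np.float64(365.95823142014063), np.float64(229.39108876699552))
(317, 226) [ 0.23307198 -0.05596244  0.68787053]
(323, 187) [0.60281663 0.03372273 0.10889438]
(374, 195) [ 0.60292681 -0.19483601  0.16749044]
(382, 243) [ 0.42562939 -0.28102387  0.09829982]
(378, 235) [ 0.45769352 -0.25623139  0.09282068]
(330, 188) [0.6474498  0.01260326 0.01251273]
(225, 204) [ 0.44099681  0.46507033 -0.00715139]
(280, 211) [0.47482756 0.20405598 0.00545079]
(280, 226) [0.40622592 0.18198734 0.0019856 ]
(227, 220) [0.36499697 0.42367649 0.00708951]
```

View pics/top0z.png

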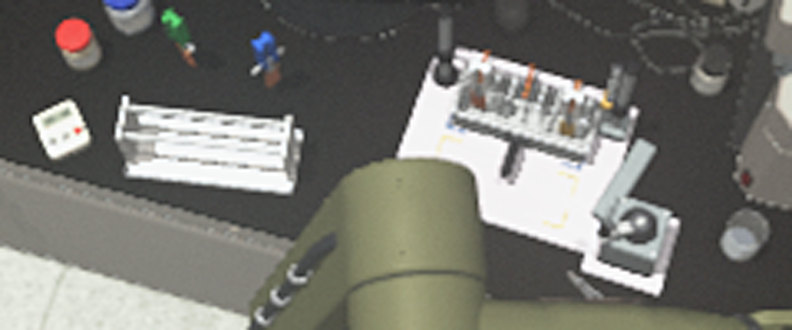

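View pics/sc0z.png

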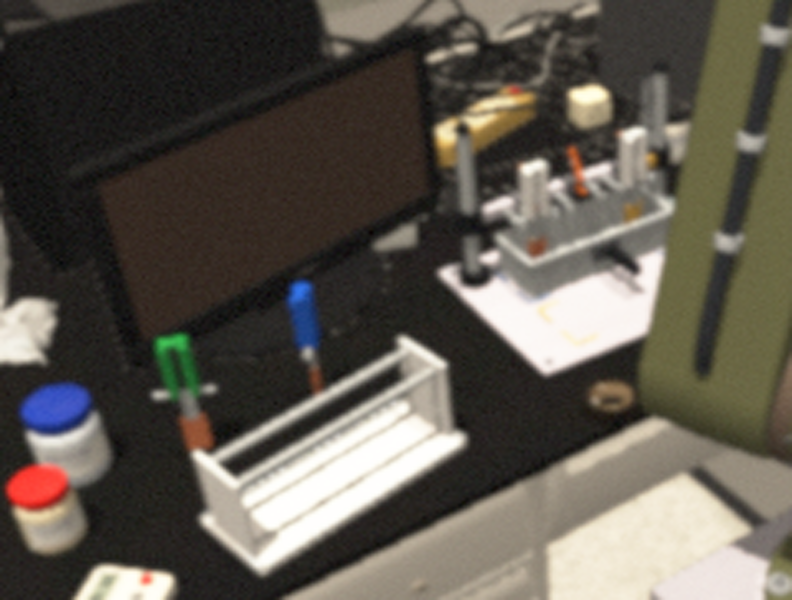

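```bash
cat >> h.py <<'E'
def Rt():
    o=ctrl.get_obs(); return R.from_euler('xyz',o['eef_rot']).as_matrix(), np.array(o['ee_pos'])
def go(p,jaw=None,ref=None):
    """p world TCP target; jaw: world yaw (rad) of tool z axis (mod pi)"""
    M,e=Rt()
    d=M.T@(np.array(p)-e)*1000
    a=None
    if jaw is not None:
        cur=np.arctan2(M[1,2],M[0,2])
        a=(jaw-cur+np.pi/2)%np.pi-np.pi/2   # world-yaw change
        a=-np.degrees(a)  # tool x is down
    print('shift',np.round(d,1),'roll',a)
E
python3 - <<'E'
from h import *
M,e=Rt(); print(M)
for n in ('top','scene'):
    c=dict(np.load(f'pics/{n}0.npz')); W=world(c); col=c['color'].astype(int)
    m=(abs(W[...,2]-.006)<.012)&(W[...,0]>.3)&(W[...,0]<.75)&(W[...,1]>-.34)&(W[...,1]<.15)&(col.min(-1)>110)&(c['z_map']>0)
    P=W[m][:,:2]; print(n,m.sum(),P.min(0),P.max(0))
    r=cv2.minAreaRect((P*1000).astype(np.float32)); print(r)
    g=(abs(W[...,2]-.095)<.006)&(W[...,0]>.35)&(W[...,0]<.6)&(W[...,1]>-.36)&(W[...,1]<-.15)
    print('gear',g.sum(),np.median(W[g],0) if g.sum() else '')
    # orange
    hsv=cv2.cvtColor(c['color'],cv2.COLOR_RGB2HSV)
    for nm,lo,hi in (('yel',(18,90,120),(35,255,255)),('org',(5,170,150),(15,255,255)),('blue',(100,100,100),(130,255,255))):
        k=(cv2.inRange(hsv,lo,hi)>0)&(W[...,0]>.3)&(W[...,0]<.75)&(W[...,1]>-.34)&(W[...,1]<.12)
        nn,l,st,ce=cv2.connectedComponentsWithStats(k.astype(np.uint8))
        for i in range(1,nn): print(nm,st[i,4],ce[i],np.median(W[l==i],0))
E
```

```text
[[-3.23062242e-04  9.06521659e-01  4.22159185e-01]
 [ 8.11790663e-04  4.22159306e-01 -9.06521297e-01]
 [-9.99999618e-01  4.98420821e-05 -8.72289551e-04]]
top 1933 [ 0.36615542 -0.33770625] [0.69950175 0.06405654]
((531.5076293945312, -136.4791717529297), (332.5272216796875, 401.7595520019531), 0.49536052346229553)
gear 127 [ 0.45177893 -0.27716009  0.09354907]
yel 11 [373.36363636 200.81818182] [ 0.60158492 -0.19739056  0.10576655]
yel 8 [361.25 208.75] [ 0.57690895 -0.1547178   0.03988858]
scene 1662 [ 0.32825905 -0.33434275] [0.74959941 0.148154  ]
((541.0599365234375, -91.88365173339844), (481.0198059082031, 420.0901794433594), 89.30941009521484)
gear 28 [ 0.59331115 -0.20114176  0.09465967]
yel 1 [278. 161.] [0.62602182 0.03298393 0.22486903]
yel 3 [282. 163.] [0.61290155 0.02574291 0.22065081]
yel 4 [272.  166.5] [0.70975193 0.01203176 0.15578998]
yel 10 [336.8 172.5] [ 0.60000237 -0.20103088  0.10328011]
yel 23 [331.04347826 190.13043478] [ 0.5755099  -0.15681239  0.0538911 ]
yel 1 [327. 248.] [0.36388264 0.02635886 0.01895374]
org 9 [313.88888889 172.22222222] [ 0.59752089 -0.09439153  0.14332048]
org 1 [316. 183.] [ 0.5833171  -0.09221686  0.10789716]
```

```bash
python3 - <<'E'
from h import *
c=dict(np.load('pics/wrist0.npz')); Rm=cv2.Rodrigues(np.array(c['rvec'],float))[0]
M,e=Rt()
o=-Rm.T@np.array(c['tvec']).ravel()
print(o, M.T@(o-e), 'cam axes in tool',M.T@Rm.T, c['fx'])
go((.38,-.08,.42),np.pi/2)
go((.38,-.08,.42),0)
E
```

```text
[ 0.29206982 -0.47140657  0.38370325] [-0.17866296  0.06576432  0.00068193] cam axes in tool [[ 9.27689513e-04 -2.30916742e-01  9.72973072e-01]
 [ 2.71450176e-04 -9.72973396e-01 -2.30917077e-01]
 [ 9.99999533e-01  4.78333063e-04 -8.39934826e-04]] 278.43247441309603
shift [-214.7  310.7 -317. ] roll 24.970991253256727
shift [-214.7  310.7 -317. ] roll -65.02900874674327
```

servo_tool:
  motion: [-60,20,-20,3,-110,60,-60,8,-150,100,-100,13,-185,140,-140,18,-215,180,-180,25,-215,220,-220,25,-215,260,-260,25,-215,290,-290,25,-215,320,-310,25,-215,329,-317,25,-215,329,-317,25]

```text
time_s: 1.52
ee_pos: [0.3966, -0.0725, 0.4203]
eef_rot: [-1.565, 1.57, -3.136]
force: [0.1, -0.1, 0.5]
grip_width: 0.0942
```

```bash
python3 - <<'E'
from h import *
obs()
for n in ('scene','top','wrist'): shot(n,n+'1')
E
```

```text
time_s 1.525
qpos [-0.2715 -0.1067  1.4796 -0.0002  1.7693  1.299 ]
ee_pos [ 0.3966 -0.0725  0.4203]
eef_rot [-1.565   1.5703 -3.1355]
force [ 0.0618 -0.082   0.5283]
grip_width 0.09417934916887036
```

View pics/wrist1.png

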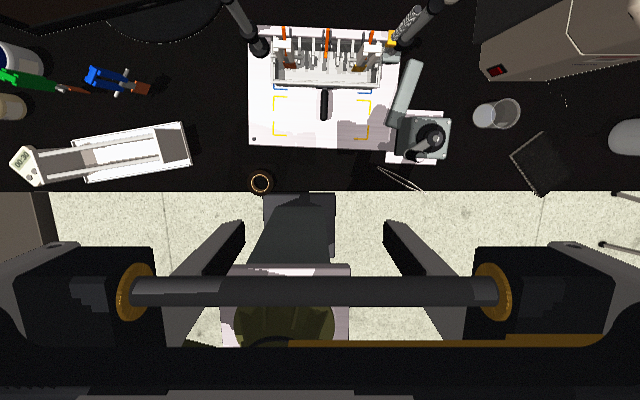

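```bash
python3 - <<'E'
from h import *
c=dict(np.load('pics/wrist1.npz'))
im=c['color'][:,:,::-1][15:195,235:465]
cv2.imwrite('pics/w1z.png',cv2.resize(im,None,fx=3.4,fy=3.3,interpolation=cv2.INTER_CUBIC))
im=c['color'][:,:,::-1][100:200,0:230]
cv2.imwrite('pics/w1r.png',cv2.resize(im,None,fx=3.4,fy=3.4,interpolation=cv2.INTER_CUBIC))
E
```

```text
(no output)
```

View pics/w1z.png

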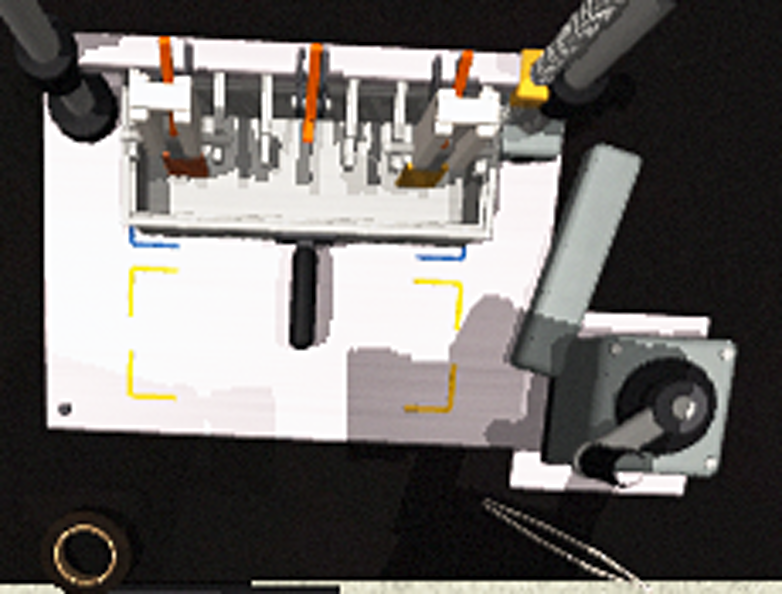

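View pics/w1r.png

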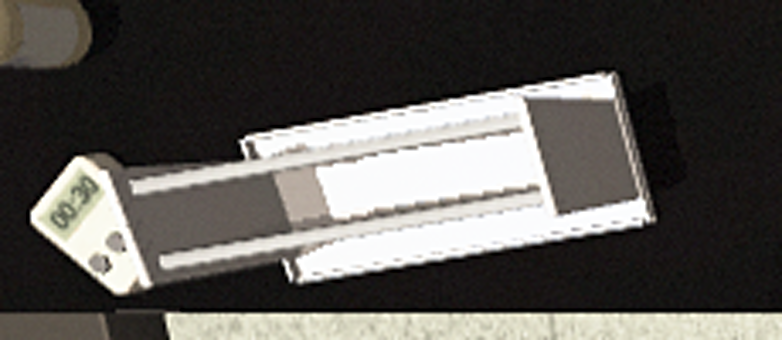

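```bash
python3 - <<'E'
from h import *
c=dict(np.load('pics/wrist1.npz')); W=world(c)
z=lambda x,y:(x/3.4+235-.35,y/3.3+15-.35)
pts=[(130,398),(132,268),(462,282),(450,409)]
loc=np.array([(-128,98),(-52,98),(-52,-98),(-128,-98)])/1000
w=np.array([ray(c,*z(*p),.006)[:2] for p in pts]); print(w)
pl=[ray(c,*z(*p),.006)[:2] for p in [(48,429),(44,34)]]; print('plate',pl)
def fit(l,w):
    lm,wm=l.mean(0),w.mean(0); H=(l-lm).T@(w-wm); a=np.arctan2(H[0,1]-H[1,0],H[0,0]+H[1,1])
    Rr=np.array([[np.cos(a),-np.sin(a)],[np.sin(a),np.cos(a)]]); t=wm-Rr@lm; return a,t,(l@Rr.T+t-w)
a,t,res=fit(loc,w); print(a,t,res)
l2=np.vstack([loc,[(-.15,.15)]]); w2=np.vstack([w,pl[:1]]); print(fit(l2,w2))
for p in [(602,465),(590,462),(620,470),(685,405),(640,435),(725,350),(600,350),(720,460),(300,270),(300,330),(160,85),(470,100),(315,50),(166,40),(465,55)]:
    u,v=z(*p); print(p,W[int(round(v)),int(round(u))])
# rack
zr=lambda x,y:(int(round(x/3.4)),int(round(y/3.4+100)))
for p in [(150,185),(510,123),(180,261),(530,195),(610,75),(650,218),(298,278),(320,180),(70,220)]:
    u,v=zr(*p); print('rack',p,W[v,u])
E
```

```text
[[ 0.45496008  0.01051151]
 [ 0.53239408  0.00662042]
 [ 0.52405326 -0.18926679]
 [ 0.44795232 -0.18542672]]
plate [array([0.43581703, 0.06170545]), array([0.66039457, 0.05160065])]
-0.040624578116372476 [ 0.57976568 -0.0930456 ] [[ 8.91319260e-04 -4.39454211e-04]
 [-6.05383038e-04  3.65020078e-04]
 [-2.24790119e-04  4.13941044e-04]
 [-6.11461033e-05 -3.39506911e-04]]
(np.float64(-0.039509657719843175), array([ 0.57977077, -0.09317675]), array([[ 7.81520866e-04, -7.08820917e-04],
       [-7.11787294e-04,  1.80319312e-04],
       [-1.12845372e-04,  2.20486979e-04],
       [ 4.74045068e-05, -6.17626917e-04],
       [-4.29270749e-06,  9.25641544e-04]]))
(602, 465) [ 0.4243246  -0.23074872  0.15246667]
(590, 462) [ 0.4241243  -0.23160102  0.13062466]
(620, 470) [ 0.41662194 -0.26419493  0.08372616]
(685, 405) [ 0.45308017 -0.28301687  0.11281161]
(640, 435) [ 0.43776021 -0.26390843  0.10836699]
(725, 350) [ 0.4801978  -0.31121743  0.08997476]
(600, 350) [ 0.48047351 -0.24787765  0.08428685]
(720, 460) [ 0.42220947 -0.31581814  0.08605464]
(300, 270) [ 0.4624476  -0.07410878  0.59913067]
(300, 330) [ 0.49256213 -0.09180751  0.05483567]
(160, 85) [ 0.58757112 -0.0298699   0.16729601]
(470, 100) [ 0.5804534  -0.15761806  0.16938634]
(315, 50) [ 0.60386922 -0.09347851  0.15555322]
(166, 40) [ 0.60725278 -0.03072112  0.15722723]
(465, 55) [ 0.60214063 -0.15634579  0.15670101]
rack (150, 185) [0.42421221 0.40380656 0.10113161]
rack (510, 123) [0.4551155  0.21269178 0.09926207]
rack (180, 261) [0.38290182 0.39755206 0.10035225]
rack (530, 195) [0.41860754 0.20655856 0.10005136]
rack (610, 75) [0.48157452 0.19960938 0.01260648]
rack (650, 218) [0.39591642 0.18512783 0.01002359]
rack (298, 278) [0.35762169 0.4099757  0.01028946]
rack (320, 180) [ 0.4624476  -0.07410878  0.59913067]
rack (70, 220) [0.39509822 0.53709089 0.01765621]
```

```bash
cat >> h.py <<'E'
LO=np.array([.5798,-.0931]);LA=-.040
def L(x,y,z=0):
    c,s=np.cos(LA),np.sin(LA); return np.array([LO[0]+c*x-s*y,LO[1]+s*x+c*y,z])
E
python3 - <<'E'
from h import *
for n in ('wrist1','top1'):
    c=dict(np.load(f'pics/{n}.npz')); W=world(c)
    d=np.hypot(W[...,0]-.4525,W[...,1]+.2828)
    m=(W[...,2]>.118)&(W[...,2]<.17)&(d<.09)
    P=W[m]; print(n,len(P)); 
    if len(P): print(P.min(0),P.max(0),np.median(P,0)); T=P[P[:,2]>P[:,2].max()-.006]; print('top',len(T),T.mean(0))
    a=(W[...,0]>.46)&(W[...,0]<.6)&(W[...,1]>-.32)&(W[...,1]<-.18)&(W[...,2]<.2); print('cover zmax',W[a][:,2].max(), W[a][W[a][:,2].argmax()])
print(L(-.12,-.195))
c=dict(np.load(f'pics/wrist1.npz'))
im=c['color'][:,:,::-1][105:175,380:460]
cv2.imwrite('pics/knob.png',cv2.resize(im,None,fx=8,fy=8,interpolation=cv2.INTER_CUBIC))
E
```

```text
wrist1 119
[ 0.41481006 -0.24799894  0.11802294] [ 0.43370468 -0.23074872  0.15907581] [ 0.42608563 -0.23355569  0.14555592]
top 37 [ 0.42513178 -0.23606376  0.15626691]
cover zmax 0.11348928391297694 [ 0.59573478 -0.22398307  0.11348928]
top1 20
[ 0.41302873 -0.28374782  0.11825302] [ 0.45817099 -0.22725779  0.16800374] [ 0.41840679 -0.2391337   0.14759109]
top 1 [ 0.42031787 -0.24392884  0.16800374]
cover zmax 0.17754492863210772 [ 0.59880476 -0.21238465  0.17754493]
[ 0.45209807 -0.2831453   0.        ]
```

View pics/knob.png

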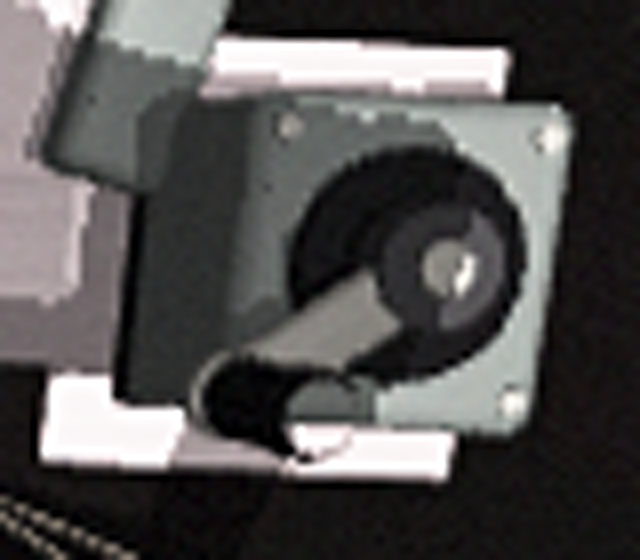

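```bash
python3 - <<'E'
from h import *
M,e=Rt(); print(M)
go((.425,-.241,.21),np.pi/2)
E
```

```text
[[-8.67570548e-05  9.99998078e-01 -1.95848987e-03]
 [-1.42750007e-04 -1.95850225e-03 -9.99998072e-01]
 [-9.99999986e-01 -8.64773131e-05  1.42919646e-04]]
shift [210.5  29.1 167.6] roll -0.1122132769018545
```

servo_tool:
  motion: [40,8,42,0,80,15,84,0,120,22,126,0,160,28,168,0,205,28.6,168,0,205,28.6,168,0]
  gripper: 0.7
  force: 30

```text
time_s: 2.42
ee_pos: [0.4234, -0.2407, 0.2132]
eef_rot: [-2.157, 1.565, 2.553]
force: [-0.1, -0.3, 0.6]
grip_width: 0.0655
```

```bash
python3 - <<'E'
from h import *
obs(); c=shot('wrist','w2'); go((.425,-.241,.119))
W=world(c)
d=np.hypot(W[...,0]-.4525,W[...,1]+.2828)
m=(W[...,2]>.118)&(W[...,2]<.17)&(d<.075); P=W[m]; print(len(P),P.min(0),P.max(0))
T=P[P[:,2]>.155]; print('top',len(T),T.mean(0),T.min(0),T.max(0))
print(pr(c,(.425,-.241,.16)))
E
```

```text
time_s 2.425
qpos [-0.5921  0.1561  1.6791 -0.      1.3121  0.9812]
ee_pos [ 0.4234 -0.2407  0.2132]
eef_rot [-2.1566  1.5651  2.5533]
force [-0.1052 -0.2737  0.6432]
grip_width 0.06552376228000749
shift [96.8  0.6  0.2] roll None
260 [ 0.4147 -0.2497  0.1185] [ 0.4338 -0.2316  0.1597]
top 85 [ 0.4274 -0.2406  0.1571] [ 0.4158 -0.2496  0.1551] [ 0.433  -0.232   0.1597]
(np.float64(313.15944056752375), np.float64(208.09767617447412))
```

View pics/w2.png

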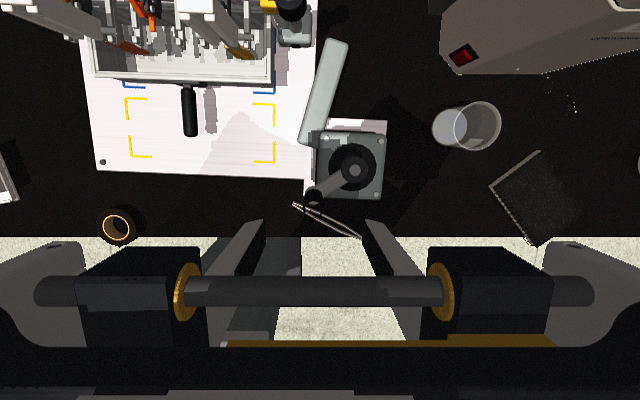

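servo_tool:
  motion: [30,0.5,0,0,60,0.5,0,0,90,0.5,0,0,94,0.5,0,0,94,0.5,0,0]

```text
time_s: 3.1
ee_pos: [0.4264, -0.2409, 0.1235]
eef_rot: [0.994, 1.568, -0.578]
force: [0.2, -0.0, -0.2]
grip_width: 0.0661
```

servo_tool:
  motion: [0,0,0,0,0,0,0,0,0,0,0,0,0,0,0,0,0,0,0,0,0,0,0,0]
  gripper: 0.1

```text
time_s: 3.85
ee_pos: [0.4255, -0.2402, 0.1214]
eef_rot: [-2.499, 1.57, 2.213]
force: [-0.4, 2.7, 1.5]
grip_width: 0.018
```

```bash
python3 - <<'E'
from h import *
obs();M,e=Rt();print(M); 
C=np.array([.4521,-.2831]); v=e[:2]-C; print(v,np.hypot(*v)); a0=np.arctan2(v[1],v[0])
r=.05
out=[]
for i in range(1,21):
    a=a0-i*2*np.pi/20; p=np.array([*(r*np.array([np.cos(a)-np.cos(a0),np.sin(a)-np.sin(a0)])),0])
    out+=[0]+list(np.round((p@M*1000)[1:],1))+[0]
print(out)
E
```

```text
time_s 3.85
qpos [-0.5889  0.2555  1.7864  0.0002  1.1001  0.9823]
ee_pos [ 0.4255 -0.2402  0.1214]
eef_rot [-2.4986  1.5703  2.2133]
force [-0.3909  2.707   1.5461]
grip_width 0.01803571093982807
[[-0.0003  1.     -0.0005]
 [ 0.0004 -0.0005 -1.    ]
 [-1.     -0.0003 -0.0004]]
[-0.0266  0.0429] 0.05047006663146928
[0, np.float64(14.4), np.float64(-6.1), 0, 0, np.float64(30.0), np.float64(-7.4), 0, 0, np.float64(45.2), np.float64(-3.8), 0, 0, np.float64(58.6), np.float64(4.3), 0, 0, np.float64(68.8), np.float64(16.1), 0, 0, np.float64(74.9), np.float64(30.6), 0, 0, np.float64(76.2), np.float64(46.2), 0, 0, np.float64(72.6), np.float64(61.4), 0, 0, np.float64(64.5), np.float64(74.8), 0, 0, np.float64(52.7), np.float64(85.0), 0, 0, np.float64(38.3), np.float64(91.1), 0, 0, np.float64(22.7), np.float64(92.4), 0, 0, np.float64(7.5), np.float64(88.8), 0, 0, np.float64(-5.9), np.float64(80.7), 0, 0, np.float64(-16.1), np.float64(68.8), 0, 0, np.float64(-22.2), np.float64(54.4), 0, 0, np.float64(-23.5), np.float64(38.8), 0, 0, np.float64(-19.9), np.float64(23.6), 0, 0, np.float64(-11.8), np.float64(10.2), 0, 0, np.float64(-0.0), np.float64(0.0), 0]
```

servo_tool:
  motion: [0,14.4,-6.1,0,0,30,-7.4,0,0,45.2,-3.8,0,0,58.6,4.3,0,0,68.8,16.1,0,0,68.8,16.1,0]

```text
time_s: 4.6
ee_pos: [0.4959, -0.2566, 0.1216]
eef_rot: [1.577, 1.568, 0.005]
force: [7.3, 2.8, -0.4]
grip_width: 0.0182
```

```bash
python3 - <<'E'
from h import *
obs();M,e=Rt();print(M)
C=np.array([.4521,-.2831]); v=e[:2]-C; print(v,np.hypot(*v),np.degrees(np.arctan2(v[1],v[0])))
shot('wrist','w3')
E
```

```text
time_s 4.6
qpos [-0.5437  0.3988  1.5922  0.0014  1.1486  1.0271]
ee_pos [ 0.4959 -0.2566  0.1216]
eef_rot [1.5767 1.5684 0.0054]
force [ 7.2876  2.8134 -0.3638]
grip_width 0.018247837655613504
[[ 0.0024  1.     -0.0005]
 [ 0.     -0.0005 -1.    ]
 [-1.      0.0024 -0.    ]]
[0.0438 0.0265] 0.05121206550814246 31.166989997294305
```

View pics/w3.png

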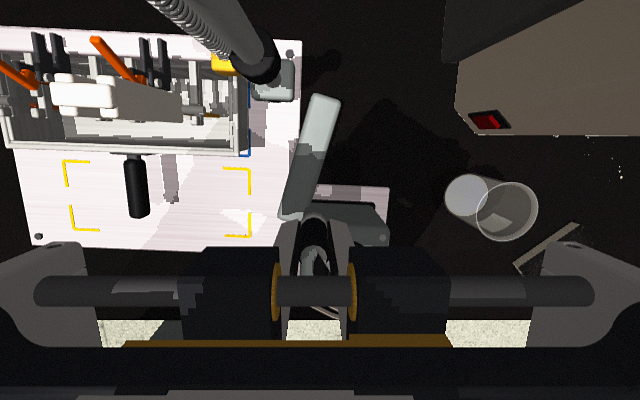

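servo_tool:
  motion: [0,6.1,14.4,0,0,7.4,30,0,0,3.8,45.2,0,0,-4.3,58.6,0,0,-16.1,68.8,0,0,-30.6,74.9,0,0,-46.2,76.2,0,0,-61.4,72.6,0,0,-74.8,64.5,0,0,-85,52.7,0,0,-91.1,38.3,0,0,-92.4,22.7,0,0,-88.8,7.5,0,0,-80.7,-5.9,0,0,-68.8,-16.1,0,0,-54.4,-22.2,0,0,-38.8,-23.5,0,0,-23.6,-19.9,0,0,-10.2,-11.8,0,0,0,0,0]

```text
time_s: 7.15
ee_pos: [0.4957, -0.2558, 0.1215]
eef_rot: [2.412, 1.569, 0.841]
force: [1.8, 4.3, 1.0]
grip_width: 0.0178
```

```bash
python3 - <<'E'
from h import *
obs();M,e=Rt();print(M)
shot('wrist','w4')
E
```

```text
time_s 7.15
qpos [-0.5428  0.3986  1.5926  0.0019  1.15    1.0269]
ee_pos [ 0.4957 -0.2558  0.1215]
eef_rot [2.4115 1.569  0.841 ]
force [1.789  4.2532 0.984 ]
grip_width 0.017791560029837207
[[ 0.0012  1.      0.0003]
 [ 0.0013  0.0003 -1.    ]
 [-1.      0.0012 -0.0013]]
```

View pics/w4.png

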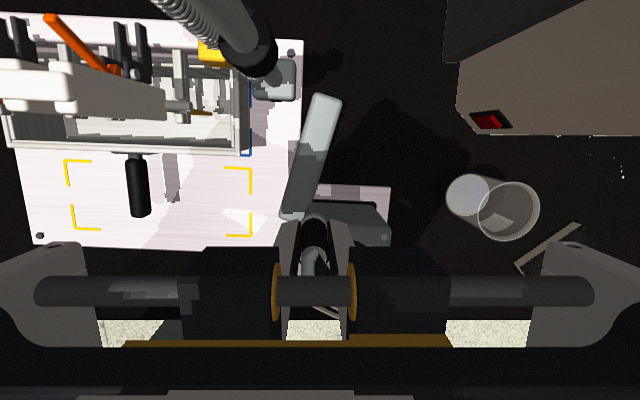

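servo_tool:
  motion: [0,6.1,14.4,0,0,7.4,30,0,0,3.8,45.2,0,0,-4.3,58.6,0,0,-16.1,68.8,0,0,-30.6,74.9,0,0,-46.2,76.2,0,0,-61.4,72.6,0,0,-74.8,64.5,0,0,-85,52.7,0,0,-91.1,38.3,0,0,-92.4,22.7,0,0,-88.8,7.5,0,0,-80.7,-5.9,0,0,-68.8,-16.1,0,0,-54.4,-22.2,0,0,-38.8,-23.5,0,0,-23.6,-19.9,0,0,-10.2,-11.8,0,0,0,0,0]

```text
time_s: 9.7
ee_pos: [0.4957, -0.2558, 0.1215]
eef_rot: [2.402, 1.569, 0.831]
force: [2.0, 4.1, 1.5]
grip_width: 0.0183
```

servo_tool:
  motion: [0,6.1,14.4,0,0,7.4,30,0,0,3.8,45.2,0,0,-4.3,58.6,0,0,-16.1,68.8,0,0,-30.6,74.9,0,0,-46.2,76.2,0,0,-61.4,72.6,0,0,-74.8,64.5,0,0,-85,52.7,0,0,-91.1,38.3,0,0,-92.4,22.7,0,0,-88.8,7.5,0,0,-80.7,-5.9,0,0,-68.8,-16.1,0,0,-68.8,-16.1,0,0,-68.8,-16.1,0]

```text
time_s: 11.82
ee_pos: [0.4252, -0.2404, 0.1214]
eef_rot: [-2.612, 1.57, 2.1]
force: [0.0, 2.0, 2.3]
grip_width: 0.0178
```

```bash
python3 - <<'E'
from h import *
obs()
for n in ('wrist','scene','top'): shot(n,n+'5')
s=dict(np.load('pics/scene5.npz'))
im=s['color'][:,:,::-1][120:320,140:380]
cv2.imwrite('pics/sc5z.png',cv2.resize(im,None,fx=3.3,fy=3,interpolation=cv2.INTER_CUBIC))
E
```

```text
time_s 11.825
qpos [-0.5897  0.2551  1.787   0.0003  1.1     0.9816]
ee_pos [ 0.4252 -0.2404  0.1214]
eef_rot [-2.6122  1.5702  2.0996]
force [0.0048 2.0271 2.2609]
grip_width 0.017790953553006385
```

View pics/wrist5.png

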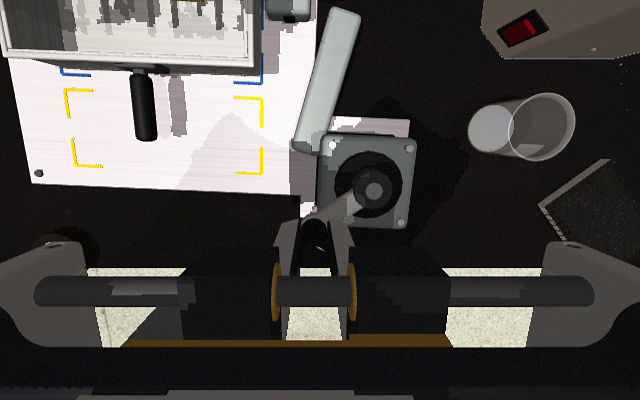

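View pics/sc5z.png

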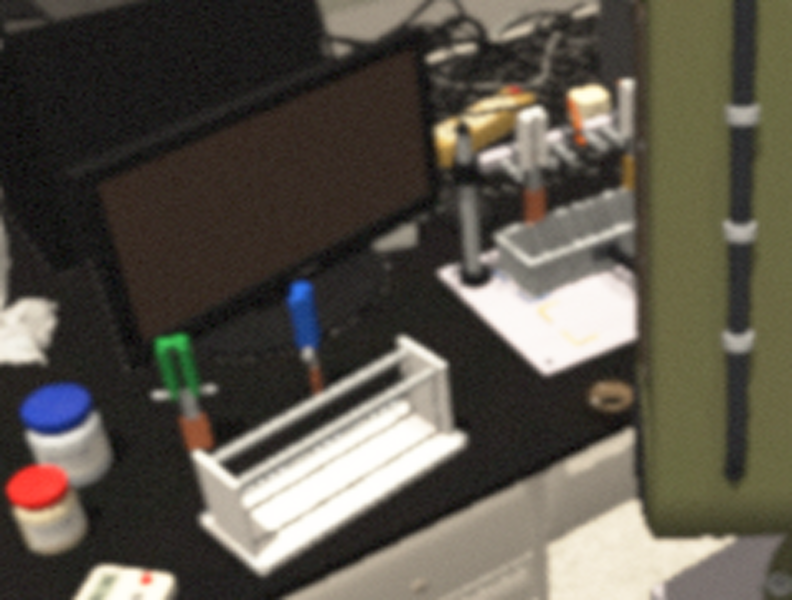

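servo_tool:
  motion: [0,0,0,0,0,0,0,0,0,0,0,0,-30,0,0,0,-70,0,0,0,-110,0,0,0,-150,-20,-20,0,-190,-25,-70,0,-230,-25,-120,0,-270,-25,-150,0,-270,-25,-150,0]
  gripper: 0.7

```text
time_s: 13.35
ee_pos: [0.4011, -0.089, 0.3943]
eef_rot: [1.281, 1.565, -0.288]
force: [0.0, -0.6, -0.1]
grip_width: 0.0657
```

```bash
python3 - <<'E'
from h import *
obs()
for n in ('wrist','scene','top'): shot(n,n+'6')
c=dict(np.load('pics/wrist6.npz'))
im=c['color'][:,:,::-1][0:235,190:480]
cv2.imwrite('pics/w6z.png',cv2.resize(im,None,fx=2.7,fy=2.5,interpolation=cv2.INTER_CUBIC))
E
```

```text
time_s 13.35
qpos [-0.3076 -0.0971  1.5288  0.0001  1.7043  1.2611]
ee_pos [ 0.4011 -0.089   0.3943]
eef_rot [ 1.2808  1.5653 -0.2879]
force [ 0.0465 -0.599  -0.0942]
grip_width 0.06566467682115357
```

View pics/wrist6.png

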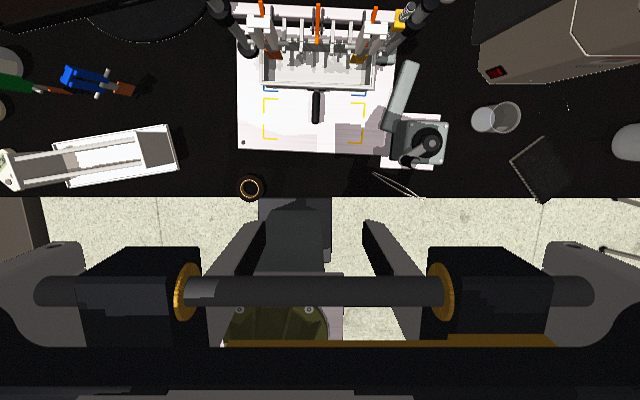

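View pics/w6z.png

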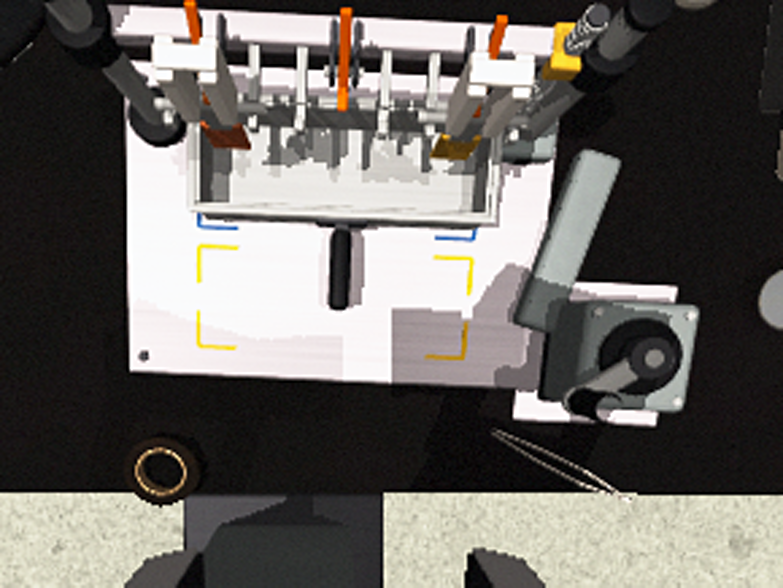

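```bash
cat >> h.py <<'E'
def toL(P):
    c,s=np.cos(LA),np.sin(LA); d=P[...,:2]-LO
    return np.stack([c*d[...,0]+s*d[...,1],-s*d[...,0]+c*d[...,1]],-1)
E
python3 - <<'E'
from h import *
c=dict(np.load('pics/wrist6.npz')); W=world(c); l=toL(W)
col=c['color'].astype(int)
m=(abs(W[...,2]-.056)<.006)&(abs(l[...,1])<.03)&(l[...,0]<-.03)&(l[...,0]>-.15)&(col.max(-1)<90)
P=l[m]; print('handle',m.sum(),P.min(0),P.max(0),P.mean(0), np.polyfit(P[:,0],P[:,1],1))
m=(abs(W[...,2]-.061)<.005)&(abs(l[...,1])<.12)&(l[...,0]<-.02)&(l[...,0]>-.05)&(col.min(-1)>90)
P=l[m]; print('rim',m.sum(),P.min(0),P.max(0),np.median(P,0), np.polyfit(P[:,1],P[:,0],1))
# handle bridges
m=(W[...,2]>.2)&(W[...,2]<.26)&(abs(l[...,0])<.03)&(abs(l[...,1])<.1)&(col.min(-1)>150)
for s in (1,-1):
    k=m&(l[...,1]*s>0); print('bridge',k.sum(),np.median(l[k],0),W[k][:,2].max(),l[k].min(0),l[k].max(0))
g=L(-.072,0,.16); print(g); go(g,np.pi/2+LA)
g=L(-.072,0,.030); print(g); go(g,np.pi/2+LA)
E
```

```text
handle 271 [-0.09576128 -0.01853727] [-0.03522901  0.0132826 ] [-0.06451326 -0.00318452] [-0.01203966 -0.00396123]
rim 543 [-0.03561127 -0.10102584] [-0.02004808  0.09653671] [-0.03114074 -0.00061065] [-0.00161592 -0.03077535]
bridge 347 [-0.00013161  0.06445236] 0.23979417740578984 [-0.00804169  0.05110664] [0.00978246 0.0768976 ]
bridge 331 [-0.00060512 -0.06399181] 0.24070070030159002 [-0.00838895 -0.07708021] [ 0.00894741 -0.0510457 ]
[ 0.50785759 -0.09022077  0.16      ]
shift [230.2 107.7  -0.5] roll 2.2478496022086976
[ 0.50785759 -0.09022077  0.03      ]
shift [360.2 107.9  -0.4] roll 2.2478496022086976
```

servo_tool:
  motion: [0,6,0,-10.5,0,12,0,-21,0,18,0,-31.5,0,24,0,-42,0,30,0,-52.5,0,36,0,-63,0,42,0,-73.5,0,48,0,-84,0,54,0,-94.5,0,60,0,-105,0,66,0,-115.5,0,72,0,-126,0,78,0,-136.5,0,84,0,-147,0,90,0,-157.5,0,96,0,-168,0,102,0,-177.8,0,104,0,-177.8,0,104,0,-177.8]

```text
time_s: 15.88
ee_pos: [0.5046, -0.0909, 0.3907]
eef_rot: [1.38, 1.569, 2.908]
force: [-0.1, 1.3, -0.6]
grip_width: 0.0661
```

```bash
python3 - <<'E'
from h import *
obs(); M,e=Rt(); print(M)
go(L(-.073,-.001,.10),np.pi/2+LA)
E
```

```text
time_s 15.875
qpos [-0.2496  0.1488  1.285  -0.      1.7091 -1.7769]
ee_pos [ 0.5046 -0.0909  0.3907]
eef_rot [1.3803 1.5695 2.9076]
force [-0.0926  1.2998 -0.6125]
grip_width 0.06612789479250777
[[-0.0013 -0.9991  0.0435]
 [ 0.0003  0.0435  0.9991]
 [-1.      0.0013  0.0003]]
shift [290.7  -2.6  -0.3] roll -0.20136681578954843
```

servo_tool:
  motion: [55,-1,0,0,110,-2,0,0,165,-2,0,0,220,-2,0,0,275,-2,0,0,310,-2,0,0,340,-2,0,0,359,-2,0,0,359,-2,0,0]
  gripper: 0.5

```text
time_s: 17.0
ee_pos: [0.5057, -0.0905, 0.0314]
eef_rot: [1.378, 1.568, 2.907]
force: [0.6, -0.1, 0.3]
grip_width: 0.0474
```

servo_tool:
  motion: [0,0,0,0,0,0,0,0,0,0,0,0,0,0,0,0,0,0,0,0,0,0,0,0]
  gripper: 0.05
  force: 30

```text
time_s: 17.75
ee_pos: [0.5069, -0.0907, 0.0329]
eef_rot: [-2.048, 1.57, -0.517]
force: [-2.5, -2.0, 6.5]
grip_width: 0.0139
```

```bash
python3 - <<'E'
from h import *
obs(); M,e=Rt(); print(M, toL(e))
shot('scene','scene7'); shot('wrist','w7')
s=dict(np.load('pics/scene7.npz'))
im=s['color'][:,:,::-1][120:320,140:380]
cv2.imwrite('pics/sc7z.png',cv2.resize(im,None,fx=3.3,fy=3,interpolation=cv2.INTER_CUBIC))
go(e+(L(-.09,0)-L(0,0)))
E
```

```text
time_s 17.75
qpos [-0.2481  0.4391  1.7763 -0.0002  0.9255 -1.7795]
ee_pos [ 0.5069 -0.0907  0.0329]
eef_rot [-2.0485  1.5701 -0.5169]
force [-2.5015 -1.9722  6.4516]
grip_width 0.01390274660680357
[[ 0.0006 -0.9992  0.0392]
 [-0.0003  0.0392  0.9992]
 [-1.     -0.0006 -0.0003]] [-0.0729 -0.0005]
shift [-0.1 90.   0.1] roll None
```

View pics/sc7z.png

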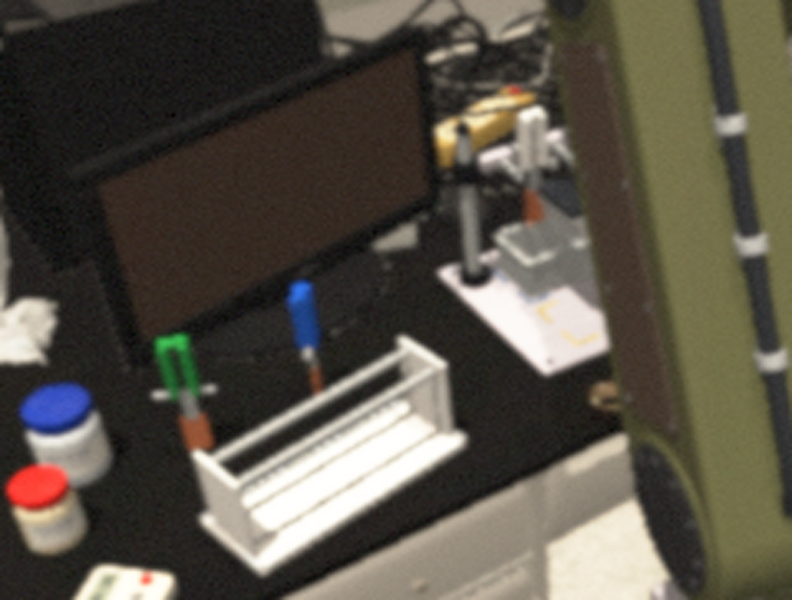

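View pics/w7.png

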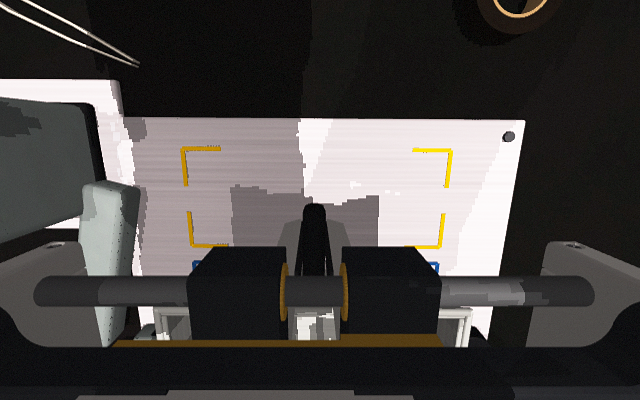

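servo_tool:
  motion: [0,8,0,0,0,16,0,0,0,24,0,0,0,32,0,0,0,40,0,0,0,48,0,0,0,56,0,0,0,64,0,0,0,72,0,0,0,80,0,0,0,86,0,0,0,90,0,0,0,90,0,0,0,90,0,0]

```text
time_s: 19.6
ee_pos: [0.4169, -0.087, 0.0328]
eef_rot: [-1.768, 1.57, -0.236]
force: [-0.6, -1.2, 7.7]
grip_width: 0.0136
```

```bash
python3 - <<'E'
from h import *
obs(); M,e=Rt(); print(toL(e))
shot('wrist','w8')
E
```

```text
time_s 19.6
qpos [-0.2917  0.2744  2.0172  0.      0.8495 -1.8237]
ee_pos [ 0.4169 -0.087   0.0328]
eef_rot [-1.7679  1.5703 -0.2359]
force [-0.553  -1.2133  7.7248]
grip_width 0.013613614490053653
[-0.163  -0.0004]
```

View pics/w8.png

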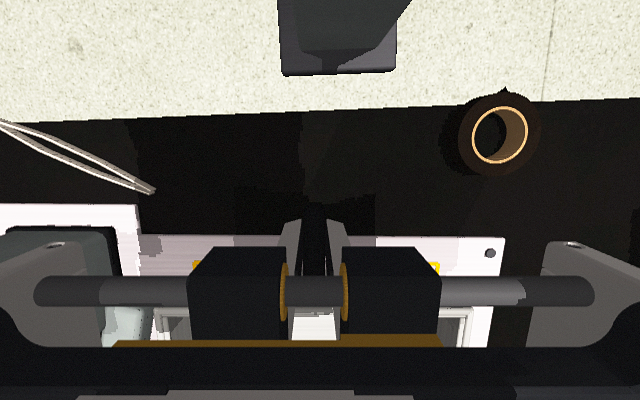

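servo_tool:
  motion: [0,0,0,0,0,0,0,0,0,0,0,0,-30,0,0,0,-70,0,0,0,-120,10,0,0,-180,20,0,0,-240,30,0,0,-300,30,0,0,-350,30,0,0,-370,30,0,0,-370,30,0,0]
  gripper: 0.4

```text
time_s: 21.15
ee_pos: [0.3869, -0.0859, 0.403]
eef_rot: [-1.849, 1.569, -0.317]
force: [0.1, 0.3, -1.4]
grip_width: 0.0377
```

```bash
python3 - <<'E'
from h import *
obs()
for n in ('wrist','scene','top'): c=shot(n,n+'9')
c=dict(np.load('pics/wrist9.npz'))
W=world(dict(np.load('pics/wrist6.npz'))); l=toL(W)
for y in (.064,.04,0,-.064):
  for x in (.02,.03,.037,.045,.055,.07,.09):
    m=(abs(l[...,0]-x)<.004)&(abs(l[...,1]-y)<.006)&(W[...,2]<.3)
    if m.sum(): print(x,y,W[m][:,2].max().round(3),end=' | ')
  print()
for n in ('top9','scene9'):
    W=world(dict(np.load(f'pics/{n}.npz')))
    m=(W[...,0]>.55)&(W[...,0]<.8)&(W[...,1]>.0)&(W[...,1]<.45)&(W[...,2]>.15)
    P=W[m]; print(n,m.sum()); 
    for y0 in np.arange(0,.45,.05):
        k=abs(P[:,1]-y0-.025)<.025
        if k.any(): print(y0,'zmax',P[k][:,2].max().round(3),'xmin',P[k][P[k][:,2]>.25][:,0].min().round(3) if (P[k][:,2]>.25).any() else '')
E
```

```text
time_s 21.15
qpos [-0.3108 -0.1277  1.5367 -0.      1.7309 -1.8427]
ee_pos [ 0.3869 -0.0859  0.403 ]
eef_rot [-1.8489  1.5691 -0.317 ]
force [ 0.1195  0.2625 -1.3782]
grip_width 0.03767938873492505
0.02 0.064 0.226 | 0.03 0.064 0.226 | 0.037 0.064 0.181 | 0.045 0.064 0.175 | 0.055 0.064 0.006 | 0.07 0.064 0.006 | 0.09 0.064 -0.001 | 
0.02 0.04 0.172 | 0.03 0.04 0.176 | 0.037 0.04 0.176 | 0.045 0.04 0.176 | 0.055 0.04 0.007 | 0.07 0.04 0.007 | 0.09 0.04 0.0 | 
0.02 0 0.227 | 0.03 0 0.227 | 0.037 0 0.182 | 0.045 0 0.176 | 0.055 0 0.006 | 0.07 0 0.006 | 0.09 0 0.0 | 
0.02 -0.064 0.227 | 0.03 -0.064 0.225 | 0.037 -0.064 0.181 | 0.045 -0.064 0.175 | 0.055 -0.064 0.005 | 0.07 -0.064 0.007 | 0.09 -0.064 -0.001 | 
top9 1873
0.0 zmax 0.314 xmin 0.703
0.05 zmax 0.317 xmin 0.689
0.1 zmax 0.312 xmin 0.677
0.15000000000000002 zmax 0.315 xmin 0.67
0.2 zmax 0.316 xmin 0.659
0.25 zmax 0.311 xmin 0.648
0.30000000000000004 zmax 0.317 xmin 0.637
0.35000000000000003 zmax 0.317 xmin 0.628
0.4 zmax 0.31 xmin 0.623
scene9 5097
0.0 zmax 0.308 xmin 0.7
0.05 zmax 0.309 xmin 0.69
0.1 zmax 0.308 xmin 0.679
0.15000000000000002 zmax 0.308 xmin 0.667
0.2 zmax 0.308 xmin 0.656
0.25 zmax 0.307 xmin 0.647
0.30000000000000004 zmax 0.308 xmin 0.637
0.35000000000000003 zmax 0.308 xmin 0.624
0.4 zmax 0.307 xmin 0.623
```

View pics/wrist9.png

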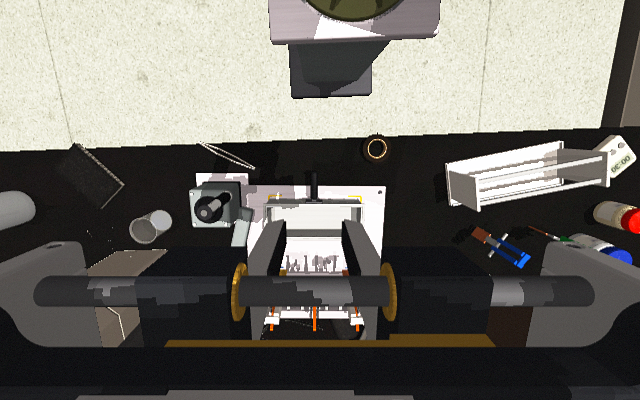

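View pics/top9.png

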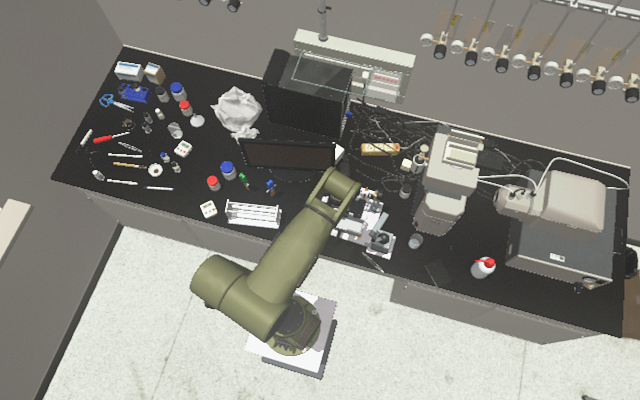

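```bash
cat > pan.py <<'E'
from h import *
import sys
c=dict(np.load(f'pics/{sys.argv[1]}.npz')); W=world(c); l=toL(W); col=c['color'].astype(int)
m=(abs(W[...,2]-.061)<.0045)&(abs(l[...,1])<.13)&(l[...,0]<.0)&(l[...,0]>-.2)&(col.min(-1)>70)
P=l[m]; print('rim',m.sum(),np.percentile(P,[1,50,99],axis=0))
print(cv2.minAreaRect((P*1000).astype(np.float32)))
E
python3 pan.py wrist9; python3 - <<'E'
from h import *
# target above hook1, jaw along lift x
go(L(0,.064,.32),LA)
M,e=Rt(); print(M)
E
```

```text
rim 694 [[-0.12577128 -0.09931211]
 [-0.11938778 -0.00802636]
 [-0.05150273  0.09702172]]
((-88.44293975830078, -1.2664871215820312), (197.5227813720703, 74.8012924194336), 89.8965072631836)
shift [  80.8 -193.6   64.1] roll -89.93966931587904
[[-1.93805932e-03 -9.99239781e-01  3.89371796e-02]
 [ 6.19633515e-04  3.89360453e-02  9.99241513e-01]
 [-9.99997930e-01  1.96071611e-03  5.43702092e-04]]
```

servo_tool:
  motion: [0,-20,7,10,10,-40,14,20,20,-60,21,30,30,-80,28,40,35,-100,35,50,45,-120,42,60,50,-140,49,70,55,-160,56,80,60,-180,62,90,72,-194,64,90,72,-194,64,90,72,-194,64,90]
  gripper: 1.0

```text
time_s: 22.8
ee_pos: [0.5827, -0.0296, 0.3305]
eef_rot: [-2.821, 1.571, -2.858]
force: [0.2, -0.3, 0.8]
grip_width: 0.0941
```

```bash
python3 - <<'E'
from h import *
obs(); go(L(0,.064,.21),LA)
for n in ('wrist','scene'): c=shot(n,n+'10')
s=dict(np.load('pics/scene10.npz'))
im=s['color'][:,:,::-1][60:260,180:420]
cv2.imwrite('pics/sc10z.png',cv2.resize(im,None,fx=3.3,fy=3,interpolation=cv2.INTER_CUBIC))
c=dict(np.load('pics/wrist10.npz'));W=world(c); l=toL(W)
m=(W[...,2]>.2)&(W[...,2]<.26)&(abs(l[...,0])<.03)&(abs(l[...,1]-.064)<.03)&(c['color'].min(-1)>150)
print(m.sum(),l[m].min(0),l[m].max(0)); print(pr(c,L(0,.064,.24)))
E
```

```text
time_s 22.8
qpos [-0.1135  0.3203  1.2098 -0.0001  1.6116 -0.0766]
ee_pos [ 0.5827 -0.0296  0.3305]
eef_rot [-2.8209  1.5707 -2.8578]
force [ 0.2366 -0.2916  0.847 ]
grip_width 0.09406381687479053
shift [120.5   0.4  -0.4] roll 0.17982995205511373
363 [-0.0082  0.052 ] [0.0096 0.077 ]
(np.float64(313.60888279742915), np.float64(199.15044749889523))
```

View pics/wrist10.png

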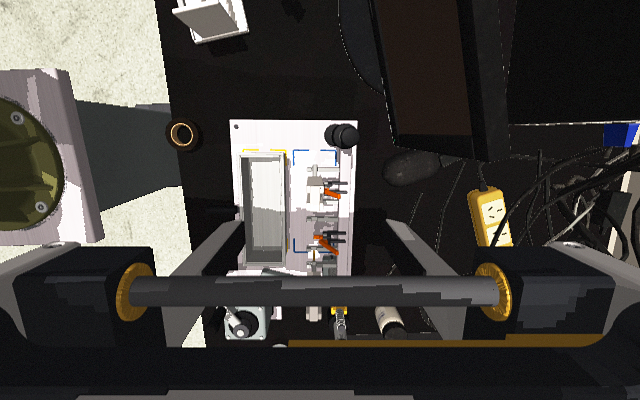

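View pics/sc10z.png

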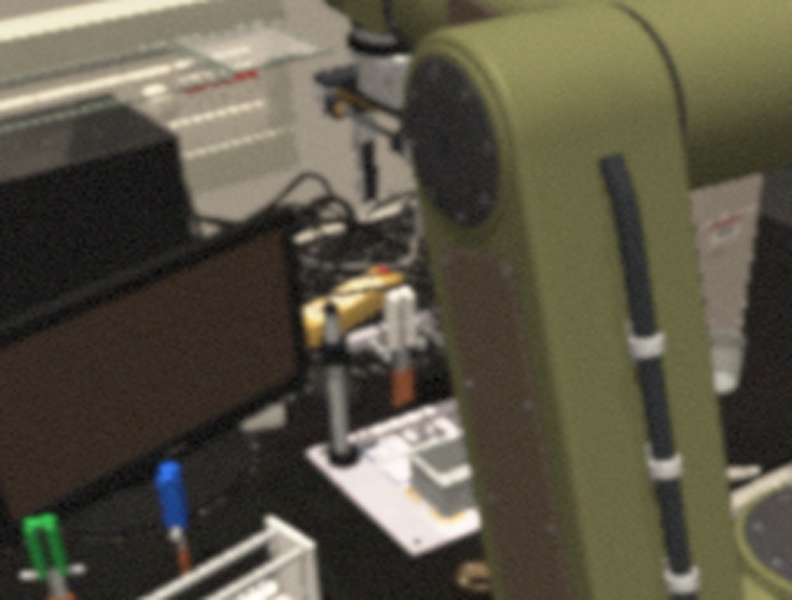

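servo_tool:
  motion: [40,0.4,0,0,80,0.4,0,0,105,0.4,0,0,120,0.4,0,0,120,0.4,0,0]

```text
time_s: 23.52
ee_pos: [0.583, -0.0291, 0.2104]
eef_rot: [3.132, 1.57, 3.094]
force: [-0.5, 0.8, 0.7]
grip_width: 0.094
```

servo_tool:
  motion: [0,0,0,0,0,0,0,0,0,0,0,0,0,0,0,0,0,0,0,0,0,0,0,0,0,0,0,0]
  gripper: 0.05
  force: 25

```text
time_s: 24.4
ee_pos: [0.5834, -0.029, 0.2107]
eef_rot: [-0.084, 1.57, -0.123]
force: [3.3, -0.6, 2.0]
grip_width: 0.0276
```

```bash
python3 - <<'E'
from h import *
obs(); M,e=Rt(); print(toL(e))
for n in ('wrist','scene'): c=shot(n,n+'11')
s=dict(np.load('pics/scene11.npz'))
im=s['color'][:,:,::-1][100:220,230:390]
cv2.imwrite('pics/sc11z.png',cv2.resize(im,None,fx=5,fy=5,interpolation=cv2.INTER_CUBIC))
E
```

```text
time_s 24.4
qpos [-0.1124  0.3719  1.4131 -0.      1.3558 -0.0735]
ee_pos [ 0.5834 -0.029   0.2107]
eef_rot [-0.084  1.57  -0.123]
force [ 3.3248 -0.6408  2.0434]
grip_width 0.02763911980846895
[0.001  0.0642]
```

View pics/wrist11.png

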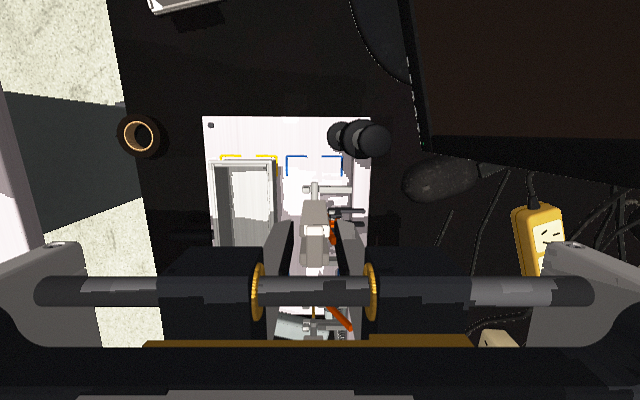

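View pics/sc11z.png

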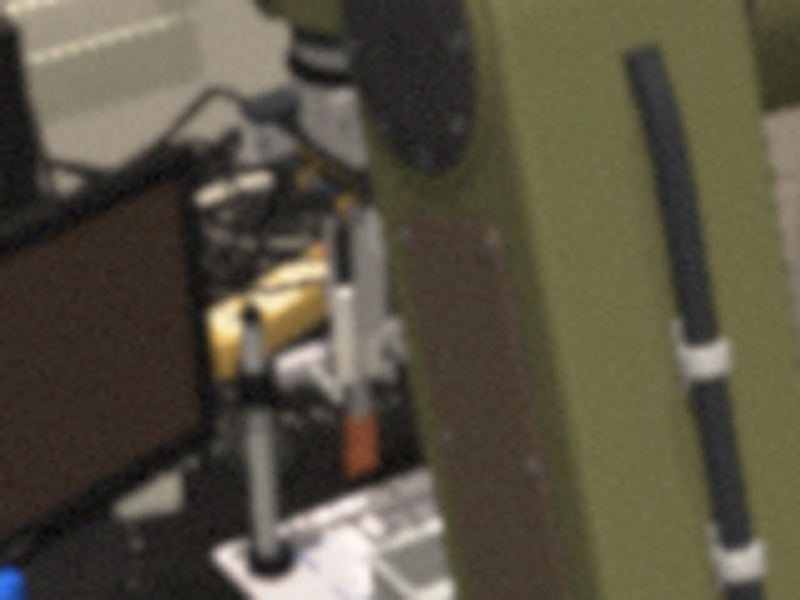

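servo_tool:
  motion: [0,0,0,0,0,0,0,0,0,0,0,0,0,0,0,0]
  gripper: 0.0

```text
time_s: 25.0
ee_pos: [0.5832, -0.029, 0.2105]
eef_rot: [0.141, 1.571, 0.102]
force: [4.5, 0.2, 2.3]
grip_width: 0.0182
```

```bash
python3 - <<'E'
from h import *
obs(); M,e=Rt(); print(toL(e))
c=shot('wrist','w12')
cv2.imwrite('pics/w12z.png',cv2.resize(c['color'][:,:,::-1][150:345,220:400],None,fx=4,fy=3,interpolation=cv2.INTER_CUBIC))
E
```

```text
time_s 25.0
qpos [-0.1124  0.372   1.4134  0.      1.3561 -0.0735]
ee_pos [ 0.5832 -0.029   0.2105]
eef_rot [0.1412 1.5706 0.1022]
force [4.4534 0.1834 2.2572]
grip_width 0.018207255781012458
[0.0008 0.0642]
```

View pics/w12z.png

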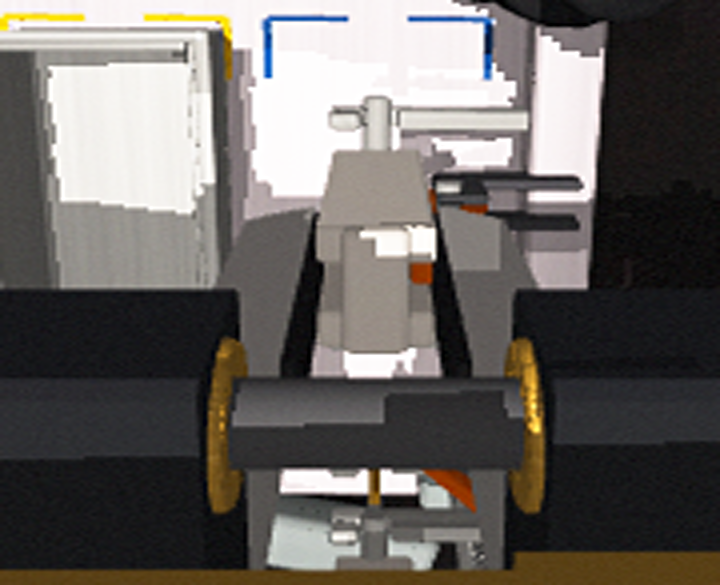

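servo_tool:
  motion: [-2,0,0,0,-4,0,0,0,-6,0,0,0,-6,0,0,0]

```text
time_s: 25.55
ee_pos: [0.583, -0.029, 0.2162]
eef_rot: [3.06, 1.57, 3.021]
force: [3.9, -0.2, -3.5]
grip_width: 0.0175
```

servo_tool:
  motion: [-3,0,0,0,-6,0,0,0,-9,0,0,0,-12,0,0,0,-15,0,0,0,-18,0,0,0]

```text
time_s: 26.3
ee_pos: [0.5818, -0.0289, 0.2339]
eef_rot: [3.113, 1.566, 3.074]
force: [-4.6, -0.6, -4.2]
grip_width: 0.0176
```

servo_tool:
  motion: [-8,0,0,0,-16,0,0,0,-24,0,0,0,-34,0,0,0,-54,0,0,0,-80,0,0,0,-95,0,0,0,-95,0,0,0]

```text
time_s: 27.3
ee_pos: [0.5836, -0.029, 0.3305]
eef_rot: [-0.046, 1.568, -0.085]
force: [1.2, -0.5, -2.1]
grip_width: 0.0176
```

```bash
cat > rack.py <<'E'
from h import *
import sys
# fit rack from rails cloud
def rack(names):
    Q=[]
    for n in names:
        c=dict(np.load(f'pics/{n}.npz')); W=world(c); col=c['color'].astype(int)
        m=(abs(W[...,2]-.1)<.005)&(W[...,0]>.33)&(W[...,0]<.52)&(W[...,1]>.15)&(W[...,1]<.48)&(col.min(-1)>60)
        P=W[m][:,:2]; r=cv2.minAreaRect((P*1000).astype(np.float32)); print(n,m.sum(),r)
        b=(W[...,2]>.003)&(W[...,2]<.02)&(W[...,0]>.33)&(W[...,0]<.52)&(W[...,1]>.15)&(W[...,1]<.48)&(col.min(-1)>100)
        if b.sum()>20: print('  base',b.sum(),cv2.minAreaRect((W[b][:,:2]*1000).astype(np.float32)))
rack(sys.argv[1:])
E
python3 - <<'E'
from h import *
obs()
for n in ('wrist','scene','top'): shot(n,n+'13')
E
python3 rack.py wrist1 wrist6 wrist9 wrist13 top13 scene13
```

```text
time_s 27.3
qpos [-0.1124  0.3205  1.2095  0.0001  1.609  -0.0735]
ee_pos [ 0.5836 -0.029   0.3305]
eef_rot [-0.0457  1.5682 -0.0846]
force [ 1.1802 -0.5348 -2.0995]
grip_width 0.01756005967984284
wrist1 1357 ((420.8931579589844, 305.4578552246094), (61.424346923828125, 226.02005004882812), 9.264202117919922)
  base 3085 ((420.4554748535156, 307.2509460449219), (91.83335876464844, 234.89266967773438), 9.405304908752441)
wrist6 1519 ((421.0212707519531, 305.42236328125), (61.033782958984375, 225.8148956298828), 9.427955627441406)
  base 3273 ((420.35003662109375, 307.48724365234375), (91.6647720336914, 235.40611267089844), 9.446113586425781)
wrist9 1466 ((419.3649597167969, 305.9078063964844), (60.99427795410156, 225.97592163085938), 9.344290733337402)
  base 3680 ((419.19134521484375, 307.92218017578125), (92.38923645019531, 235.49111938476562), 9.388992309570312)
wrist13 245 ((438.361083984375, 203.16551208496094), (61.1095085144043, 18.39496421813965), 6.6942901611328125)
  base 844 ((434.44146728515625, 223.76446533203125), (91.76305389404297, 64.07706451416016), 9.15943717956543)
top13 143 ((415.5347595214844, 311.7193603515625), (61.99681854248047, 229.2442169189453), 9.97186279296875)
  base 365 ((428.67706298828125, 328.17449951171875), (89.42920684814453, 251.7667236328125), 3.774716854095459)
scene13 446 ((419.7497863769531, 307.7988586425781), (62.463531494140625, 229.78958129882812), 9.430085182189941)
  base 1608 ((422.6858215332031, 309.241455078125), (104.1078872680664, 235.7849578857422), 9.316802024841309)
```

View pics/wrist13.png

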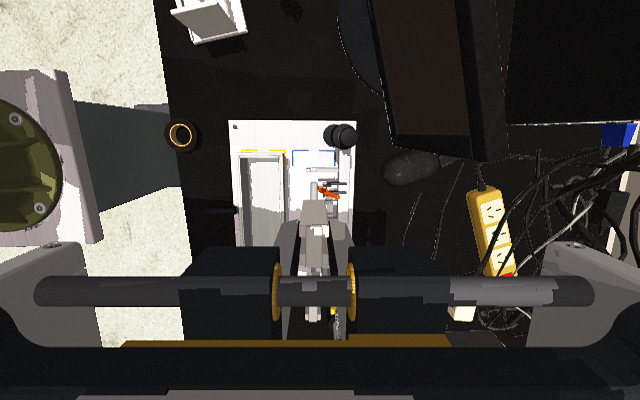

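View pics/scene13.png

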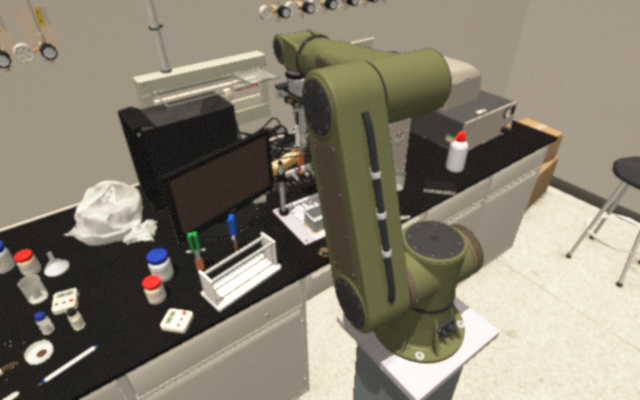

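```bash
cat >> h.py <<'E'
RC=np.array([.4202,.3070]);RA=np.radians(99.4)
def K(x,y,z): 
    c,s=np.cos(RA),np.sin(RA); return np.array([RC[0]+c*x-s*y,RC[1]+s*x+c*y,z])
def toK(P):
    c,s=np.cos(RA),np.sin(RA); d=P[...,:2]-RC
    return np.stack([c*d[...,0]+s*d[...,1],-s*d[...,0]+c*d[...,1]],-1)
E
python3 - <<'E'
from h import *
go(K(.05,0,.33),RA); go(K(.05,0,.26),RA)
c=dict(np.load('pics/wrist9.npz')); W=world(c); hsv=cv2.cvtColor(c['color'],cv2.COLOR_RGB2HSV)
for nm,lo,hi in (('green',(45,120,60),(80,255,255)),('blue',(105,120,60),(130,255,255))):
    k=(cv2.inRange(hsv,lo,hi)>0)&(W[...,1]>.1); P=W[k]; print(nm,len(P),P.min(0),P.max(0),np.median(P,0))
E
```

```text
shift [  -1.3  378.4 -185.9] roll 78.36859536992539
shift [  68.7  378.4 -185.8] roll 78.36859536992539
green 37 [0.52997755 0.37709807 0.08072449] [0.53872716 0.38199423 0.10272599] [0.53331494 0.37957533 0.08926886]
blue 667 [ 0.52982282  0.24676037 -0.00271151] [0.64172707 0.62702792 0.14980899] [0.55079247 0.26308297 0.09395712]
```

servo_tool:
  motion: [0,20,-10,4,0,54,-27,10,0,92,-46,18,0,132,-65,26,0,172,-85,34,0,212,-104,42,0,252,-124,50,0,290,-143,58,0,322,-158,66,0,350,-172,72,0,368,-181,76,0,378,-186,78.4,0,378,-186,78.4,0,378,-186,78.4]

```text
time_s: 29.2
ee_pos: [0.4122, 0.3555, 0.329]
eef_rot: [-0.925, 1.57, -2.332]
force: [-0.3, 0.4, -0.1]
grip_width: 0.018
```

```bash
python3 - <<'E'
from h import *
obs(); go(K(.05,0,.19),RA)
for n in ('wrist','scene'): c=shot(n,n+'14')
s=dict(np.load('pics/scene14.npz'))
im=s['color'][:,:,::-1][140:320,130:340]
cv2.imwrite('pics/sc14z.png',cv2.resize(im,None,fx=3.7,fy=3.3,interpolation=cv2.INTER_CUBIC))
E
python3 rack.py wrist14 scene14
```

```text
time_s 29.2
qpos [ 0.6446  0.2265  1.3309 -0.0001  1.5848  2.0511]
ee_pos [0.4122 0.3555 0.329 ]
eef_rot [-0.9253  1.5702 -2.3318]
force [-0.2752  0.3594 -0.0934]
grip_width 0.01801473572824181
shift [139.    0.1  -0.8] roll 0.010289693754899314
wrist14 1649 ((421.44677734375, 306.1840515136719), (60.956844329833984, 224.58482360839844), 9.393896102905273)
  base 4880 ((420.5371398925781, 307.556884765625), (91.9527816772461, 232.7244110107422), 9.369593620300293)
scene14 448 ((418.6163330078125, 307.4667053222656), (61.92189407348633, 229.11294555664062), 9.201153755187988)
  base 1640 ((430.88262939453125, 310.0489807128906), (120.6717300415039, 234.36398315429688), 9.160727500915527)
```

View pics/wrist14.png

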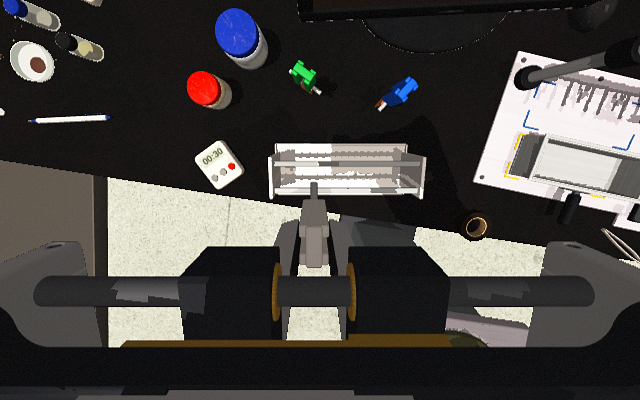

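View pics/sc14z.png

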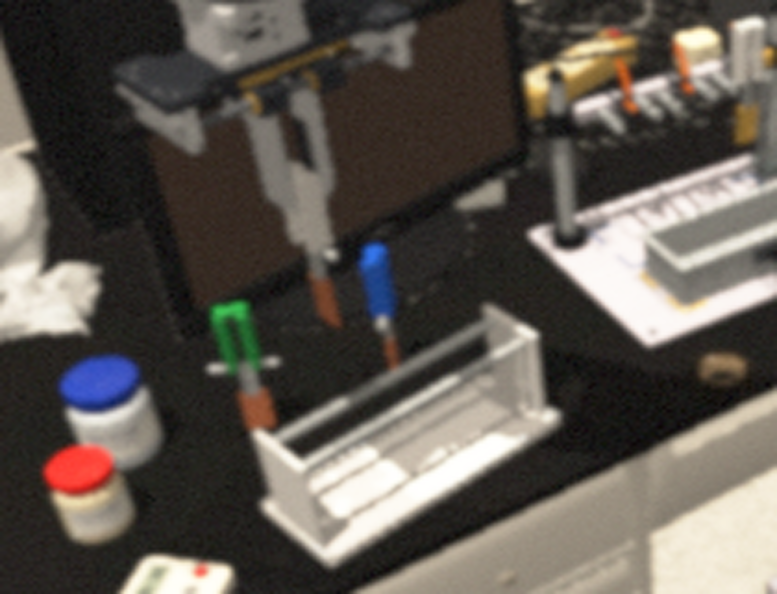

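```bash
python3 - <<'E'
from h import *
c=dict(np.load('pics/scene14.npz')); W=world(c); M,e=Rt()
d=W-e; k=toK(W)
m=(np.hypot(d[...,0],d[...,1])<.06)&(d[...,2]<-.005)&(d[...,2]>-.14)&(c['z_map']>0)
z=W[...,2][m]; kk=k[m]
for z0 in np.arange(.20,.33,.01):
    q=abs(z-z0)<.005
    if q.any(): print(z0.round(3),q.sum(),kk[q].mean(0),kk[q].min(0),kk[q].max(0))
E
```

```text
0.21 9 [0.04967848 0.00189136] [ 0.04814552 -0.0081008 ] [0.05086455 0.01251613]
0.22 15 [0.04925612 0.00296161] [ 0.04640149 -0.00968215] [0.05091079 0.01262965]
0.23 14 [0.04930966 0.00236507] [ 0.04703668 -0.0121661 ] [0.0502928  0.01267849]
0.24 14 [0.04966845 0.00360932] [ 0.04822697 -0.00610857] [0.05141684 0.01402523]
0.25 15 [0.0491543  0.00354454] [ 0.04653143 -0.00906913] [0.05089614 0.01085144]
0.26 11 [4.95889602e-02 7.72763004e-05] [ 0.04784251 -0.00785846] [0.05097025 0.00629199]
0.27 12 [0.04944963 0.00388509] [ 0.04661772 -0.00271117] [0.05116558 0.0081864 ]
0.28 6 [0.05052995 0.00455221] [ 0.04868907 -0.00298784] [0.05154885 0.00834561]
0.29 30 [0.05088964 0.01265572] [ 0.04099513 -0.01313569] [0.05739392 0.02735308]
0.3 37 [0.05137954 0.00725427] [ 0.03959986 -0.01148629] [0.0586795  0.01639755]
0.31 36 [0.051531   0.00632284] [ 0.04059974 -0.01234694] [0.05823431 0.01567782]
0.32 28 [0.0511416  0.00886278] [ 0.0400985  -0.01016447] [0.05864137 0.01580866]
```

servo_tool:
  motion: [30,0,-0.8,0,60,0,-0.8,0,90,0,-0.8,0,120,0,-0.8,0,145,0,-0.8,0,165,0,-0.8,0,178,0,-0.8,0,178,0,-0.8,0]

```text
time_s: 30.3
ee_pos: [0.4118, 0.3564, 0.151]
eef_rot: [-1.096, 1.57, -2.504]
force: [0.6, -0.2, -0.8]
grip_width: 0.0179
```

```bash
python3 - <<'E'
from h import *
obs(); go(K(.05,0,.144),RA)
for n in ('wrist','scene'): c=shot(n,n+'15')
s=dict(np.load('pics/scene15.npz'))
im=s['color'][:,:,::-1][180:310,190:300]
cv2.imwrite('pics/sc15z.png',cv2.resize(im,None,fx=5,fy=4.5,interpolation=cv2.INTER_CUBIC))
E
```

```text
time_s 30.3
qpos [0.6462 0.3391 1.6009 0.     1.2027 2.0536]
ee_pos [0.4118 0.3564 0.151 ]
eef_rot [-1.0962  1.5696 -2.5036]
force [ 0.5781 -0.2071 -0.8231]
grip_width 0.017896588628892623
shift [7.  0.2 0.1] roll -0.03836739119039278
```

View pics/wrist15.png

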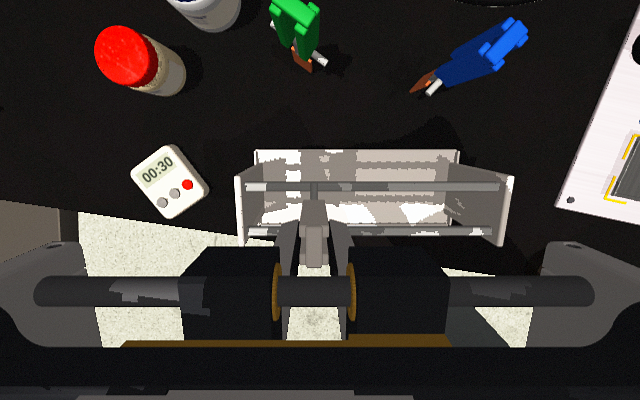

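View pics/sc15z.png

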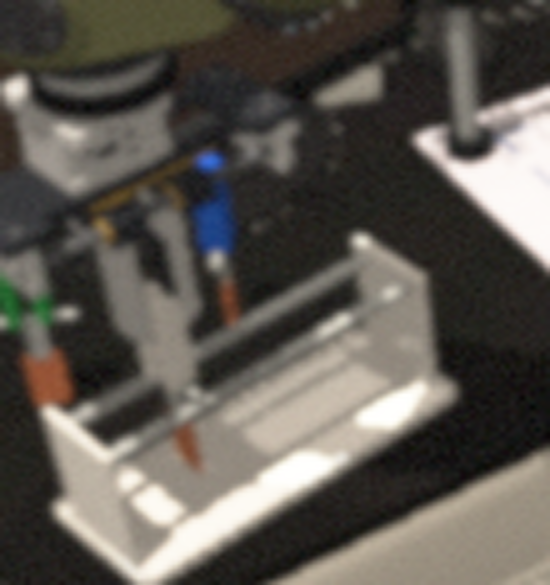

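Coupon is between the rails, the rod about 7 mm above. Lower 7 and open partway.

servo_tool:
  motion: [3,0,0,0,6,0,0,0,7.5,0,0,0,7.5,0,0,0]

```text
time_s: 30.9
ee_pos: [0.4118, 0.3567, 0.1439]
eef_rot: [-1.249, 1.571, -2.656]
force: [0.4, -0.0, -1.1]
grip_width: 0.0179
```

servo_tool:
  motion: [0,0,0,0,0,0,0,0,0,0,0,0,0,0,0,0]
  gripper: 0.45

```text
time_s: 31.4
ee_pos: [0.4119, 0.3568, 0.144]
eef_rot: [2.384, 1.571, 0.977]
force: [0.1, 0.9, 0.0]
grip_width: 0.0423
```

```bash
python3 - <<'E'
from h import *
obs()
c=shot('wrist','wrist16')
c=shot('scene','scene16')
im=c['color'][:,:,::-1][180:310,190:300]
cv2.imwrite('pics/sc16z.png',cv2.resize(im,None,fx=5,fy=4.5,interpolation=cv2.INTER_CUBIC))
E
```

```text
time_s 31.4
qpos [0.6466 0.3465 1.6083 0.     1.1868 2.0539]
ee_pos [0.4119 0.3568 0.144 ]
eef_rot [2.3838 1.5707 0.9766]
force [0.0807 0.9397 0.0146]
grip_width 0.04225149950202203
```

View pics/wrist16.png

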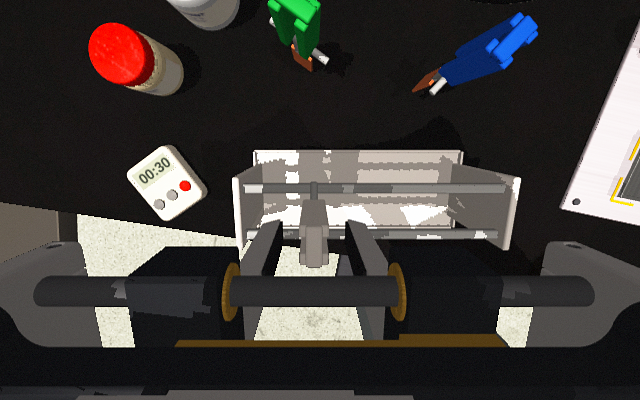

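View pics/sc16z.png

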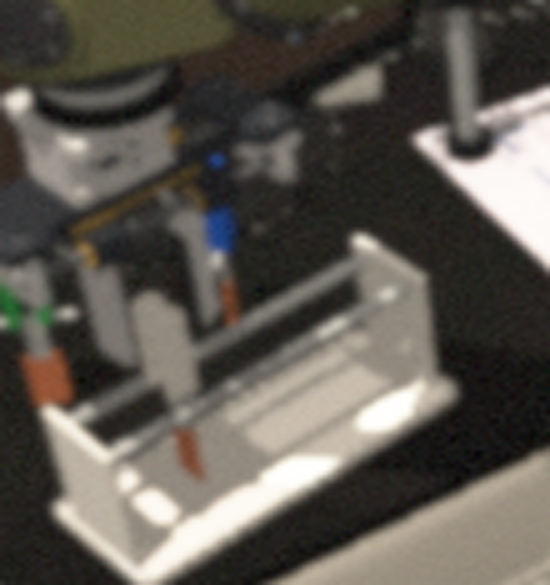

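servo_tool:
  motion: [-25,0,0,0,-60,0,0,0,-110,0,0,0,-160,0,0,0,-200,0,0,0,-200,0,0,0]

```text
time_s: 32.25
ee_pos: [0.4123, 0.3571, 0.3469]
eef_rot: [2.049, 1.566, 0.642]
force: [-0.6, -0.2, -0.2]
grip_width: 0.0419
```

```bash
python3 - <<'E'
from h import *
obs(); go(L(0.0005,-.064,.33),LA)
c=shot('wrist','wrist17'); W=world(c); k=toK(W)
m=(W[...,2]>.145)&(W[...,2]<.19)&(abs(k[...,0])<.1)&(abs(k[...,1])<.03); print(m.sum(),k[m].min(0),k[m].max(0),W[m][:,2].max(),k[m].mean(0))
E
python3 rack.py wrist17; python3 pan.py wrist17
```

```text
time_s 32.25
qpos [ 0.6466  0.223   1.2954 -0.      1.618   2.0538]
ee_pos [0.4123 0.3571 0.3469]
eef_rot [2.0492 1.5656 0.642 ]
force [-0.6066 -0.1762 -0.1671]
grip_width 0.04194389530750814
shift [ 16.   79.4 534.3] roll -78.33617612139457
255 [ 0.0417 -0.0132] [0.0581 0.013 ] 0.17351148915595047 [ 0.0499 -0.0013]
wrist17 1580 ((421.3763732910156, 306.0872802734375), (61.06175231933594, 223.2931365966797), 9.373537063598633)
  base 4342 ((420.36822509765625, 307.955810546875), (91.53057098388672, 234.11964416503906), 9.391902923583984)
rim 1314 [[-0.12423115 -0.09779369]
 [-0.08988885  0.0090364 ]
 [-0.04877818  0.09805233]]
((-86.61349487304688, -0.33917236328125), (198.71209716796875, 76.39083099365234), 89.98648071289062)
```

View pics/wrist17.png

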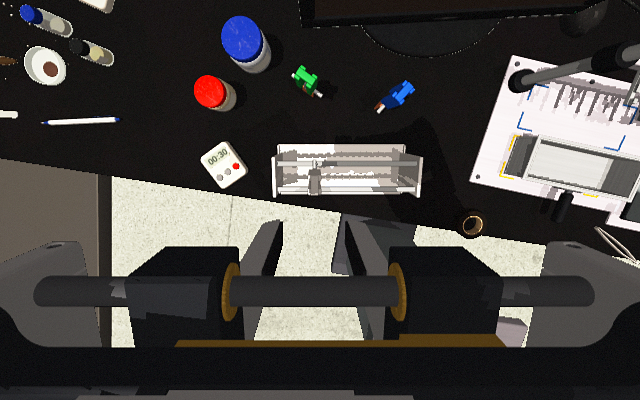

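servo_tool:
  motion: [0,4,25,-3,0,10,65,-9,0,16,110,-16,0,23,155,-23,0,30,200,-30,0,36,245,-37,0,43,290,-44,0,50,335,-51,0,56,380,-58,0,63,425,-65,0,70,470,-71,0,75,505,-76,5,79,530,-78.3,10,79.4,534.3,-78.3,16,79.4,534.3,-78.3,16,79.4,534.3,-78.3]
  gripper: 1.0

```text
time_s: 34.3
ee_pos: [0.5769, -0.1565, 0.3274]
eef_rot: [2.788, 1.57, 2.748]
force: [0.0, -0.0, 0.4]
grip_width: 0.0942
```

```bash
python3 - <<'E'
from h import *
obs(); go(L(0.0005,-.064,.21),LA)
c=shot('wrist','wrist18')
W=world(c); l=toL(W)
m=(W[...,2]>.2)&(W[...,2]<.26)&(abs(l[...,0])<.03)&(abs(l[...,1]+.064)<.03)&(c['color'].min(-1)>100)
print(m.sum(),l[m].min(0),l[m].max(0),W[m][:,2].max())
E
python3 pan.py wrist18
```

```text
time_s 34.3
qpos [-0.3262  0.3565  1.1693  0.0001  1.6168 -0.2859]
ee_pos [ 0.5769 -0.1565  0.3274]
eef_rot [2.7878 1.5698 2.7475]
force [ 0.0116 -0.0441  0.374 ]
grip_width 0.09415683032075638
shift [117.4  -0.6   1. ] roll -0.017064183846052718
511 [-0.0088 -0.0762] [ 0.0088 -0.0504] 0.2405260125210968
rim 1614 [[-0.12444736 -0.09839085]
 [-0.08819623  0.01115166]
 [-0.04908543  0.09702019]]
((-86.91403198242188, -0.7418899536132812), (76.10421752929688, 196.00718688964844), 0.021391717717051506)
```

View pics/wrist18.png

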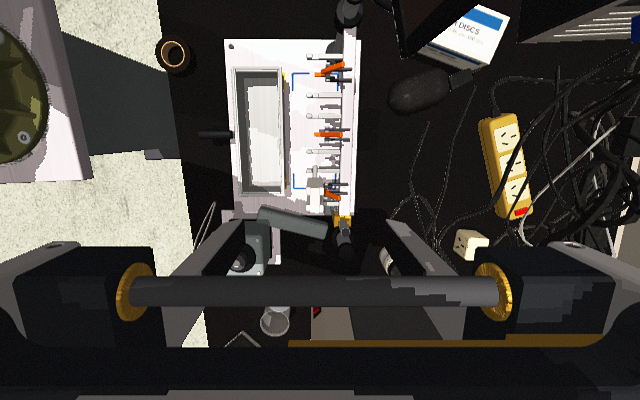

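servo_tool:
  motion: [40,0,0.7,0,80,0,0.7,0,104,0,0.7,0,117,0,0.7,0,117,0,0.7,0]

```text
time_s: 34.98
ee_pos: [0.5778, -0.1572, 0.211]
eef_rot: [2.844, 1.57, 2.804]
force: [-0.1, 0.9, 0.3]
grip_width: 0.0942
```

servo_tool:
  motion: [0,0,0,0,0,0,0,0,0,0,0,0,0,0,0,0,0,0,0,0,0,0,0,0,0,0,0,0,0,0,0,0,0,0,0,0,0,0,0,0,0,0,0,0]
  gripper: 0.0
  force: 25

```text
time_s: 36.35
ee_pos: [0.578, -0.1575, 0.211]
eef_rot: [-0.033, 1.571, -0.074]
force: [3.5, -0.2, 3.1]
grip_width: 0.0176
```

```bash
python3 - <<'E'
from h import *
obs(); M,e=Rt(); print(toL(e))
c=shot('wrist','w19')
cv2.imwrite('pics/w19z.png',cv2.resize(c['color'][:,:,::-1][100:345,220:400],None,fx=4,fy=2.4,interpolation=cv2.INTER_CUBIC))
E
```

```text
time_s 36.35
qpos [-0.3273  0.4059  1.3656  0.0001  1.3699 -0.2866]
ee_pos [ 0.578  -0.1575  0.211 ]
eef_rot [-0.0332  1.5705 -0.0739]
force [ 3.5332 -0.2073  3.124 ]
grip_width 0.017563288669334945
[ 0.0008 -0.0644]
```

View pics/w19z.png

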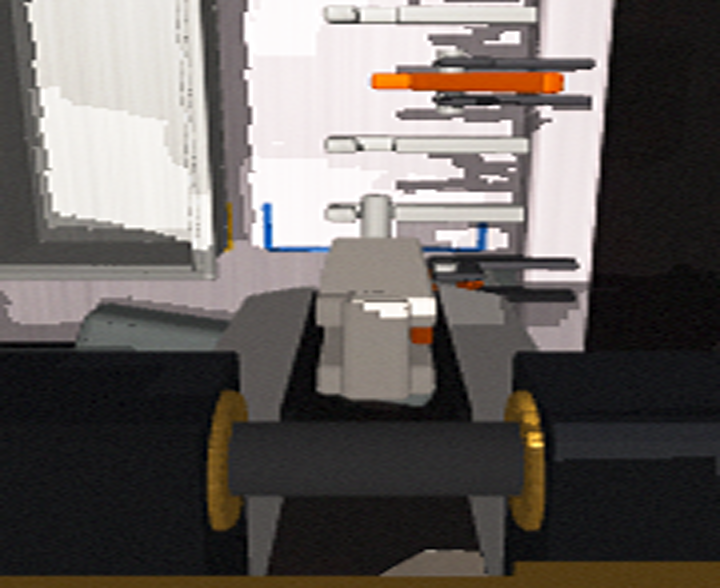

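Clamped with the keeper open, as before. Lifting slowly.

servo_tool:
  motion: [-3,0,0,0,-6,0,0,0,-9,0,0,0,-12,0,0,0,-15,0,0,0,-18,0,0,0,-21,0,0,0,-24,0,0,0]

```text
time_s: 37.4
ee_pos: [0.5763, -0.1574, 0.2342]
eef_rot: [3.025, 1.566, 2.984]
force: [-6.1, 0.3, -3.9]
grip_width: 0.0179
```

servo_tool:
  motion: [-8,0,0,0,-16,0,0,0,-24,0,0,0,-34,0,0,0,-54,0,0,0,-80,0,0,0,-98,0,0,0,-98,0,0,0]

```text
time_s: 38.4
ee_pos: [0.5784, -0.1576, 0.3347]
eef_rot: [-0.247, 1.567, -0.287]
force: [0.5, -0.3, -0.3]
grip_width: 0.0177
```

```bash
python3 - <<'E'
from h import *
obs()
c=shot('wrist','wrist20'); shot('scene','scene20'); go(K(-.05,0.0,.33),RA)
M,e=Rt();W=world(c)
m=(np.hypot(*(W-e)[...,:2].transpose(2,0,1))<.05)&(W[...,2]>.18)&(W[...,2]<.29); print(m.sum(), W[m].min(0) if m.any() else '')
E
python3 rack.py scene20
```

```text
time_s 38.4
qpos [-0.3272  0.3568  1.1525  0.0001  1.6286 -0.2866]
ee_pos [ 0.5784 -0.1576  0.3347]
eef_rot [-0.2467  1.5671 -0.2874]
force [ 0.5438 -0.3465 -0.3095]
grip_width 0.01768054321476309
shift [   2.5  408.8 -166.3] roll 78.2708798426294
203 [ 0.5836 -0.1988  0.18  ]
scene20 421 ((417.9811706542969, 307.22772216796875), (64.1374740600586, 229.11940002441406), 9.646867752075195)
  base 1560 ((422.9435119628906, 309.0643615722656), (103.75627899169922, 234.9437255859375), 9.514730453491211)
```

View pics/wrist20.png

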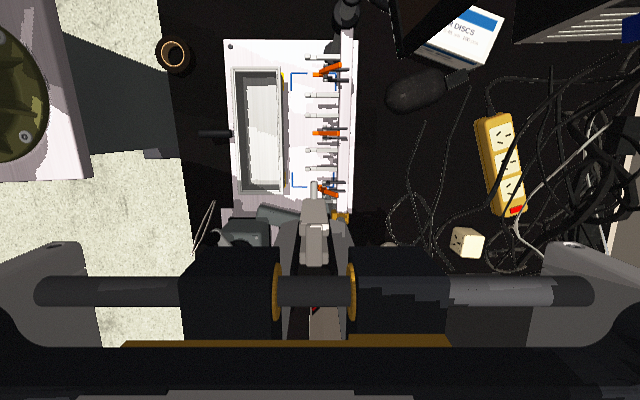

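servo_tool:
  motion: [-8,10,-14,2,-16,36,-32,7,-16,76,-48,15,-16,116,-62,23,-16,158,-78,31,-16,200,-92,39,-16,242,-106,47,-16,284,-122,55,-12,324,-136,63,-8,360,-150,70,-4,388,-160,75,0,404,-165,78,2,409,-166.3,78.3,2,409,-166.3,78.3,2,409,-166.3,78.3]

```text
time_s: 40.38
ee_pos: [0.4286, 0.2573, 0.331]
eef_rot: [1.17, 1.571, -0.237]
force: [-0.5, 0.1, 0.3]
grip_width: 0.0177
```

```bash
python3 - <<'E'
from h import *
obs(); go(K(-.05,0,.151),RA)
for n in ('wrist','scene'): c=shot(n,n+'21')
im=c['color'][:,:,::-1][140:310,170:320]
cv2.imwrite('pics/sc21z.png',cv2.resize(im,None,fx=5,fy=3.5,interpolation=cv2.INTER_CUBIC))
c=dict(np.load('pics/wrist21.npz'));W=world(c); k=toK(W)
m=(W[...,2]>.145)&(W[...,2]<.19)&(abs(k[...,0])<.1)&(abs(k[...,1])<.03); print(m.sum(),k[m].min(0),k[m].max(0),W[m][:,2].max(),k[m].mean(0))
E
python3 rack.py wrist21
```

```text
time_s 40.375
qpos [ 0.4675  0.1206  1.4497 -0.0001  1.5712  1.8747]
ee_pos [0.4286 0.2573 0.331 ]
eef_rot [ 1.1703  1.5707 -0.237 ]
force [-0.4589  0.1295  0.347 ]
grip_width 0.017738381151301875
shift [180.   -0.2  -0.4] roll -0.029932759266933485
341 [ 0.0404 -0.0131] [0.0578 0.013 ] 0.1729647764431067 [ 0.0476 -0.0012]
wrist21 1670 ((421.0878601074219, 309.5948181152344), (60.28721237182617, 225.13075256347656), 9.405811309814453)
  base 4180 ((419.7093200683594, 308.1453552246094), (90.71681213378906, 233.6934356689453), 9.36956787109375)
```

View pics/wrist21.png

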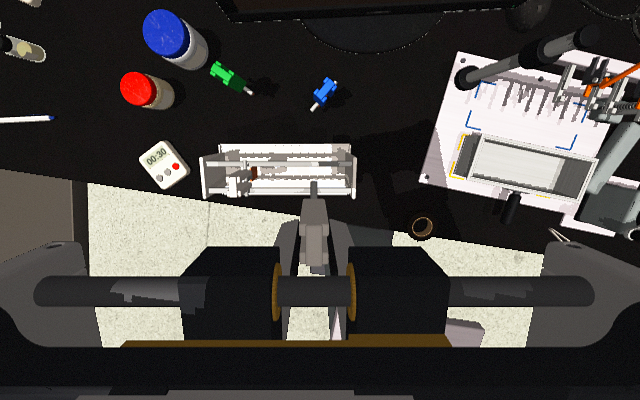

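View pics/sc21z.png

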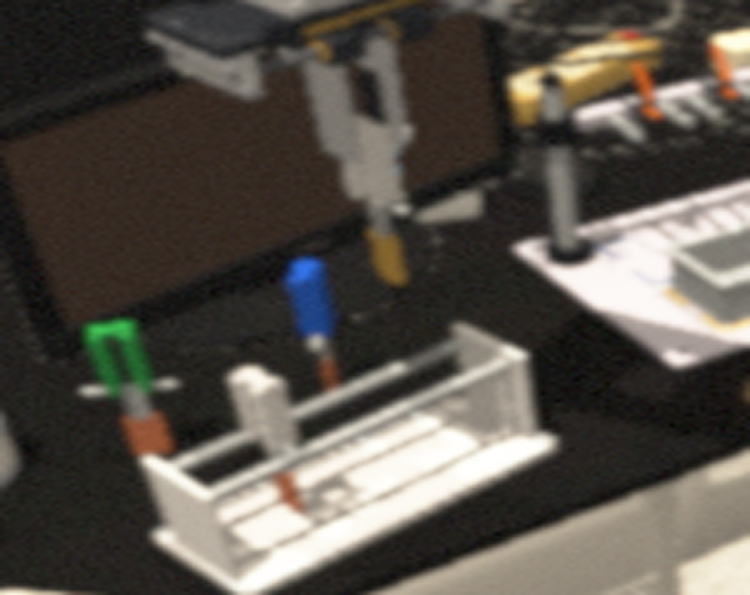

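Rack unmoved; hanger 1 upright. Lower hanger 3 at rack x −50.

servo_tool:
  motion: [30,0,0,0,60,0,0,0,90,0,0,0,120,0,0,0,145,0,0,0,165,0,0,0,179,0,0,0,179,0,0,0]

```text
time_s: 41.48
ee_pos: [0.4282, 0.2576, 0.1515]
eef_rot: [-1.287, 1.57, -2.694]
force: [-0.9, -0.3, -0.3]
grip_width: 0.0179
```

```bash
python3 - <<'E'
from h import *
obs(); go(K(-.05,0,.144),RA)
for n in ('wrist','scene'): c=shot(n,n+'22')
im=c['color'][:,:,::-1][180:310,170:320]
cv2.imwrite('pics/sc22z.png',cv2.resize(im,None,fx=5,fy=4.5,interpolation=cv2.INTER_CUBIC))
E
```

```text
time_s 41.475
qpos [0.4683 0.2426 1.7255 0.     1.1747 1.8757]
ee_pos [0.4282 0.2576 0.1515]
eef_rot [-1.2867  1.5696 -2.6942]
force [-0.8571 -0.2969 -0.3348]
grip_width 0.0178937044374608
shift [ 7.5  0.2 -0. ] roll -0.04108745937748227
```

View pics/wrist22.png

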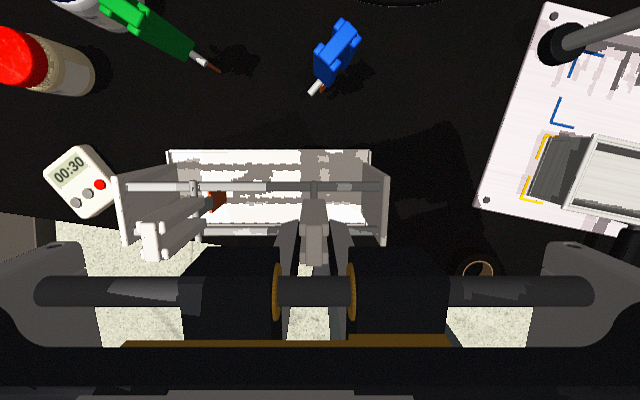

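View pics/sc22z.png

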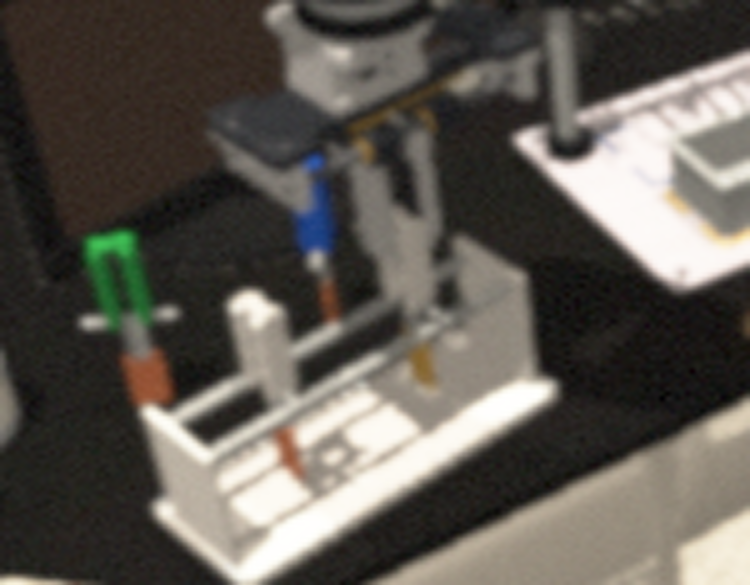

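servo_tool:
  motion: [3,0,0,0,6,0,0,0,8,0,0,0,8,0,0,0]

```text
time_s: 42.08
ee_pos: [0.4284, 0.2579, 0.1441]
eef_rot: [2.087, 1.571, 0.68]
force: [-1.7, 0.2, 0.9]
grip_width: 0.0181
```

servo_tool:
  motion: [0,0,0,0,0,0,0,0,0,0,0,0,0,0,0,0]
  gripper: 0.45

```text
time_s: 42.58
ee_pos: [0.4284, 0.2579, 0.1439]
eef_rot: [2.909, 1.571, 1.502]
force: [-0.3, -0.3, -0.5]
grip_width: 0.0422
```

servo_tool:
  motion: [-25,0,0,0,-60,0,0,0,-110,0,0,0,-160,0,0,0,-200,0,0,0,-200,0,0,0]

```text
time_s: 43.32
ee_pos: [0.4289, 0.2582, 0.3467]
eef_rot: [1.875, 1.566, 0.468]
force: [0.2, 0.7, -0.1]
grip_width: 0.0421
```

```bash
cat > hang.py <<'E'
from h import *
import sys
c=dict(np.load(f'pics/{sys.argv[1]}.npz'));W=world(c); k=toK(W)
for s in (1,-1):
    m=(W[...,2]>.145)&(W[...,2]<.19)&(abs(k[...,0]-.05*s)<.04)&(abs(k[...,1])<.03); print(m.sum(),k[m].min(0),k[m].max(0),W[m][:,2].max())
E
python3 - <<'E'
from h import *
obs()
for n in ('wrist','scene'): c=shot(n,n+'23')
im=c['color'][:,:,::-1][180:310,170:320]
cv2.imwrite('pics/sc23z.png',cv2.resize(im,None,fx=5,fy=4.5,interpolation=cv2.INTER_CUBIC))
go((.425,-.241,.33),np.pi/2)
E
python3 rack.py wrist23;python3 pan.py wrist23; python3 hang.py wrist23
```

```text
time_s 43.325
qpos [ 0.4687  0.1164  1.4195 -0.      1.6007  1.8759]
ee_pos [0.4289 0.2582 0.3467]
eef_rot [1.8751 1.5658 0.4679]
force [ 0.1964  0.6727 -0.1096]
grip_width 0.04208638079081298
shift [ 13.4 -84.4 491.6] roll 9.367739693127207
wrist23 1415 ((421.14013671875, 307.17376708984375), (61.093265533447266, 220.22265625), 9.39431095123291)
  base 3837 ((420.56610107421875, 308.58837890625), (91.45701599121094, 232.30458068847656), 9.381880760192871)
rim 1433 [[-0.12423404 -0.09925229]
 [-0.08073323 -0.00465741]
 [-0.04872654  0.09789963]]
((-86.47116088867188, -1.3345260620117188), (76.10843658447266, 199.61830139160156), 0.013356860727071762)
314 [ 0.04037118 -0.01309744] [0.05884981 0.01257932] 0.17358160355136798
280 [-0.05873653 -0.01385169] [-0.0413368   0.01199808] 0.17313872838969646
```

View pics/wrist23.png

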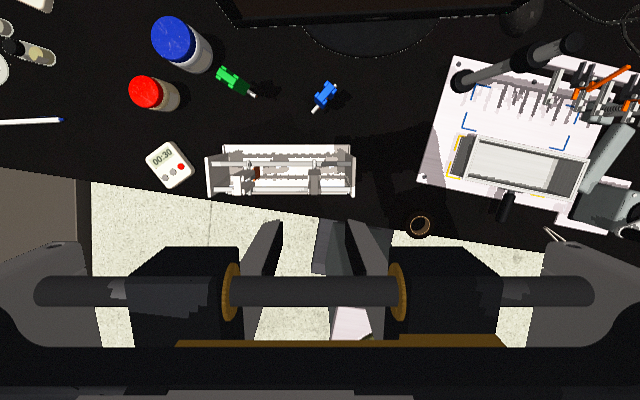

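View pics/sc23z.png

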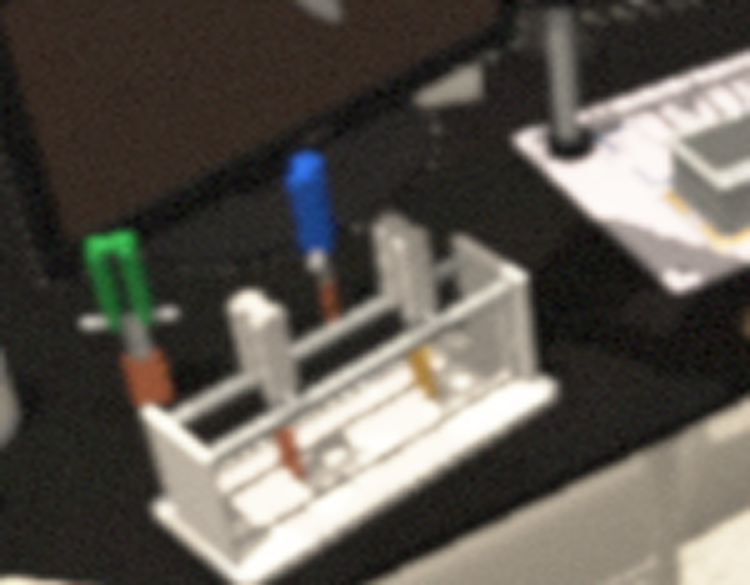

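servo_tool:
  motion: [0,-4,25,1,0,-12,70,3,0,-20,118,5,0,-28,166,7,0,-36,214,9,0,-45,262,9.4,0,-53,310,9.4,0,-61,358,9.4,0,-70,406,9.4,0,-77,450,9.4,0,-82,478,9.4,13,-84.4,491.6,9.4,50,-84.4,491.6,9.4,100,-84.4,491.6,9.4,130,-84.4,491.6,9.4,130,-84.4,491.6,9.4]
  gripper: 0.7
  force: 30

```text
time_s: 45.42
ee_pos: [0.4241, -0.2396, 0.2113]
eef_rot: [-2.172, 1.565, 2.54]
force: [0.5, 0.3, 1.4]
grip_width: 0.0656
```

```bash
python3 - <<'E'
from h import *
obs(); c=shot('wrist','wrist24'); go((.425,-.2405,.121),np.pi/2)
W=world(c)
d=np.hypot(W[...,0]-.4521,W[...,1]+.2831)
m=(W[...,2]>.118)&(W[...,2]<.17)&(d<.075); P=W[m]; print(len(P),P.min(0),P.max(0))
T=P[P[:,2]>.15]; print('top',len(T),T.mean(0),T.min(0),T.max(0))
E
```

```text
time_s 45.425
qpos [-0.5895  0.1576  1.682   0.0001  1.3074  0.9811]
ee_pos [ 0.4241 -0.2396  0.2113]
eef_rot [-2.1721  1.5655  2.5404]
force [0.5415 0.3309 1.3909]
grip_width 0.06558011602730987
shift [92.3  0.3  0.4] roll 0.0010353728958091362
271 [ 0.4144 -0.2503  0.1181] [ 0.4335 -0.2318  0.1599]
top 151 [ 0.4274 -0.241   0.1557] [ 0.4144 -0.2503  0.1502] [ 0.4335 -0.2318  0.1599]
```

View pics/wrist24.png

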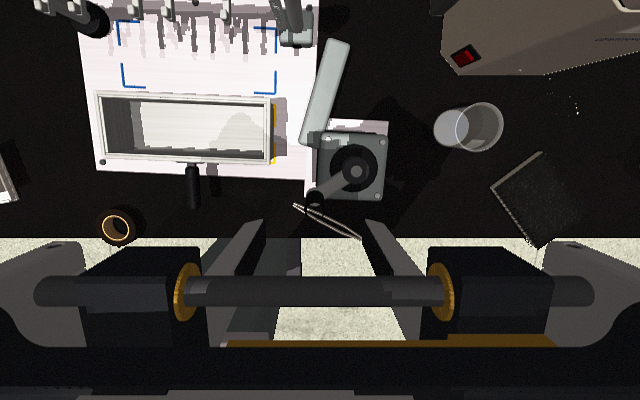

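```bash
python3 pan.py wrist24; python3 - <<'E'
from h import *
c=dict(np.load('pics/wrist24.npz'))
cv2.imwrite('pics/w24z.png',cv2.resize(c['color'][:,:,::-1][0:220,70:320],None,fx=3.2,fy=2.7,interpolation=cv2.INTER_CUBIC))
E
```

```text
rim 2974 [[-0.12422425 -0.0999451 ]
 [-0.07596783  0.00120667]
 [-0.04876845  0.09674374]]
((-86.54757690429688, -0.996368408203125), (198.74905395507812, 76.15526580810547), 89.93389129638672)
```

View pics/w24z.png

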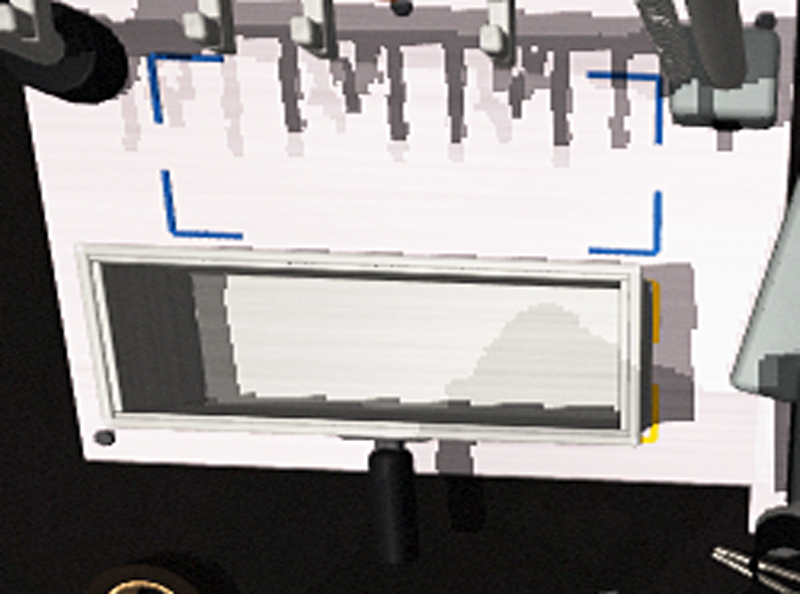

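servo_tool:
  motion: [30,0.3,0.4,0,60,0.3,0.4,0,88,0.3,0.4,0,90,0.3,0.4,0,90,0.3,0.4,0]

```text
time_s: 46.1
ee_pos: [0.4261, -0.2416, 0.1255]
eef_rot: [0.971, 1.569, -0.6]
force: [-0.2, -0.0, 0.0]
grip_width: 0.066
```

servo_tool:
  motion: [0,0,0,0,0,0,0,0,0,0,0,0,0,0,0,0,0,0,0,0,0,0,0,0]
  gripper: 0.1

```text
time_s: 46.85
ee_pos: [0.4253, -0.2411, 0.1239]
eef_rot: [-2.557, 1.57, 2.155]
force: [-1.3, 1.8, 1.8]
grip_width: 0.0181
```

```bash
python3 - <<'E'
from h import *
obs();M,e=Rt()
C=np.array([.4521,-.2831]); v=e[:2]-C; print(v,np.hypot(*v)); a0=np.arctan2(v[1],v[0])
r=.05
out=[]
for i in range(1,21):
    a=a0+i*2*np.pi/20; p=np.array([*(r*np.array([np.cos(a)-np.cos(a0),np.sin(a)-np.sin(a0)])),0])
    out+=[0]+[float(t) for t in np.round((p@M*1000)[1:],1)]+[0]
print(out)
E
```

```text
time_s 46.85
qpos [-0.5907  0.2528  1.7833  0.0002  1.106   0.9805]
ee_pos [ 0.4253 -0.2411  0.1239]
eef_rot [-2.557   1.5702  2.1548]
force [-1.2547  1.8399  1.7938]
grip_width 0.018071528980924838
[-0.0268  0.042 ] 0.04982181997269841
[0, -11.7, 10.4, 0, 0, -19.6, 23.9, 0, 0, -23.0, 39.1, 0, 0, -21.5, 54.7, 0, 0, -15.3, 69.0, 0, 0, -4.9, 80.8, 0, 0, 8.6, 88.7, 0, 0, 23.9, 92.1, 0, 0, 39.5, 90.5, 0, 0, 53.8, 84.3, 0, 0, 65.5, 73.9, 0, 0, 73.4, 60.4, 0, 0, 76.8, 45.2, 0, 0, 75.3, 29.6, 0, 0, 69.0, 15.3, 0, 0, 58.7, 3.5, 0, 0, 45.2, -4.4, 0, 0, 29.9, -7.8, 0, 0, 14.3, -6.2, 0, 0, 0.0, -0.0, 0]
```

servo_tool:
  motion: [0,-11.7,10.4,0,0,-19.6,23.9,0,0,-23,39.1,0,0,-21.5,54.7,0,0,-15.3,69,0,0,-4.9,80.8,0,0,8.6,88.7,0,0,23.9,92.1,0,0,39.5,90.5,0,0,53.8,84.3,0,0,65.5,73.9,0,0,73.4,60.4,0,0,76.8,45.2,0,0,75.3,29.6,0,0,69,15.3,0,0,58.7,3.5,0,0,45.2,-4.4,0,0,29.9,-7.8,0,0,14.3,-6.2,0,0,0,0,0]

```text
time_s: 49.35
ee_pos: [0.4249, -0.2409, 0.124]
eef_rot: [2.634, 1.57, 1.063]
force: [4.6, -2.5, -1.7]
grip_width: 0.018
```

```bash
python3 - <<'E'
from h import *
obs(); c=shot('wrist','wrist25')
E
```

```text
time_s 49.35
qpos [-0.591   0.2514  1.7849  0.0005  1.1053  0.9796]
ee_pos [ 0.4249 -0.2409  0.124 ]
eef_rot [2.6338 1.5704 1.063 ]
force [ 4.5788 -2.5018 -1.6937]
grip_width 0.017984225415417054
```

View pics/wrist25.png

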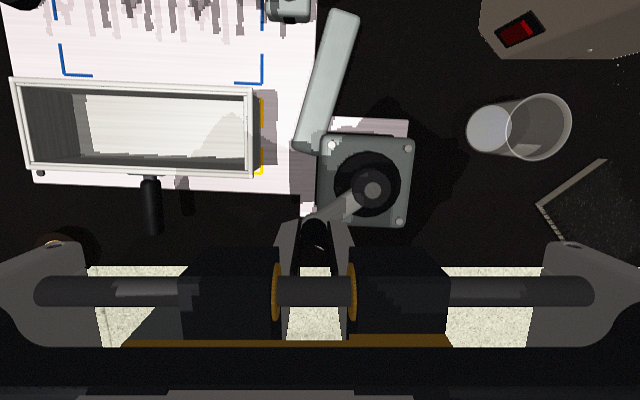

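Two more turns.

servo_tool:
  motion: [0,-11.7,10.4,0,0,-19.6,23.9,0,0,-23,39.1,0,0,-21.5,54.7,0,0,-15.3,69,0,0,-4.9,80.8,0,0,8.6,88.7,0,0,23.9,92.1,0,0,39.5,90.5,0,0,53.8,84.3,0,0,65.5,73.9,0,0,73.4,60.4,0,0,76.8,45.2,0,0,75.3,29.6,0,0,69,15.3,0,0,58.7,3.5,0,0,45.2,-4.4,0,0,29.9,-7.8,0,0,14.3,-6.2,0,0,0,0,0]

```text
time_s: 51.9
ee_pos: [0.4249, -0.2409, 0.124]
eef_rot: [3.121, 1.57, 1.55]
force: [4.0, -2.1, -0.9]
grip_width: 0.0176
```

servo_tool:
  motion: [0,-11.7,10.4,0,0,-19.6,23.9,0,0,-23,39.1,0,0,-21.5,54.7,0,0,-15.3,69,0,0,-4.9,80.8,0,0,8.6,88.7,0,0,23.9,92.1,0,0,39.5,90.5,0,0,53.8,84.3,0,0,65.5,73.9,0,0,73.4,60.4,0,0,76.8,45.2,0,0,75.3,29.6,0,0,69,15.3,0,0,58.7,3.5,0,0,45.2,-4.4,0,0,29.9,-7.8,0,0,14.3,-6.2,0,0,0,0,0]

```text
time_s: 54.4
ee_pos: [0.4249, -0.2409, 0.1239]
eef_rot: [-3.058, 1.57, 1.654]
force: [4.4, -2.9, -0.7]
grip_width: 0.0179
```

servo_tool:
  motion: [0,-3,2.5,0,0,-3,2.5,0,0,-3,2.5,0]

```text
time_s: 54.78
ee_pos: [0.4237, -0.242, 0.1241]
eef_rot: [2.446, 1.566, 0.875]
force: [12.9, 19.8, 3.5]
grip_width: 0.0179
```

servo_tool:
  motion: [0,1.5,-1,0,0,1.5,-1,0]

```text
time_s: 55.02
ee_pos: [0.4244, -0.2417, 0.1241]
eef_rot: [2.759, 1.568, 1.188]
force: [5.1, 13.0, 5.6]
grip_width: 0.0175
```

servo_tool:
  motion: [0,0,0,0,0,0,0,0,0,0,0,0,-30,0,0,0,-70,0,0,0,-110,0,0,0,-150,-20,-20,0,-190,-25,-70,0,-230,-25,-120,0,-270,-25,-150,0,-270,-25,-150,0,-270,-25,-150,0]
  gripper: 0.7

```text
time_s: 56.52
ee_pos: [0.3989, -0.0931, 0.393]
eef_rot: [-1.717, 1.57, 2.995]
force: [0.2, -0.5, 0.2]
grip_width: 0.0656
```

```bash
python3 - <<'E'
from h import *
obs()
for n in ('wrist','scene'): c=shot(n,n+'26')
im=c['color'][:,:,::-1][140:310,130:340]
cv2.imwrite('pics/sc26z.png',cv2.resize(im,None,fx=3.7,fy=3.5,interpolation=cv2.INTER_CUBIC))
c=dict(np.load('pics/wrist26.npz'));W=world(c); l=toL(W)
for y in (.04,.064,0,-.064):
  for x in (0,.02,.03,.037,.045):
    m=(abs(l[...,0]-x)<.004)&(abs(l[...,1]-y)<.006)&(W[...,2]<.3)
    if m.sum(): print(x,y,W[m][:,2].max().round(3),end=' | ')
  print()
E
python3 rack.py wrist26;python3 pan.py wrist26; python3 hang.py wrist26; python3 hang.py scene26
```

```text
time_s 56.525
qpos [-0.3186 -0.0959  1.5305 -0.0002  1.7081  1.2527]
ee_pos [ 0.3989 -0.0931  0.393 ]
eef_rot [-1.7167  1.5696  2.9951]
force [ 0.2182 -0.5436  0.2435]
grip_width 0.06557251715144138
0 0.04 0.103 | 0.02 0.04 0.102 | 0.03 0.04 0.106 | 0.037 0.04 0.106 | 0.045 0.04 0.106 | 
0 0.064 0.11 | 0.02 0.064 0.154 | 0.03 0.064 0.155 | 0.037 0.064 0.112 | 0.045 0.064 0.106 | 
0 0 0.11 | 0.02 0 0.155 | 0.03 0 0.156 | 0.037 0 0.111 | 0.045 0 0.106 | 
0 -0.064 0.109 | 0.02 -0.064 0.157 | 0.03 -0.064 0.156 | 0.037 -0.064 0.111 | 0.045 -0.064 0.105 | 
wrist26 1492 ((420.734375, 305.80157470703125), (61.86636734008789, 225.96771240234375), 9.413410186767578)
  base 2301 ((420.48077392578125, 307.31597900390625), (91.78588104248047, 234.8255615234375), 9.408869743347168)
rim 1300 [[-0.12360246 -0.07272209]
 [-0.07916482  0.02759064]
 [-0.04787525  0.12367795]]
((-85.55583190917969, 25.283645629882812), (197.41738891601562, 76.2369613647461), 89.67609405517578)
364 [ 0.03886644 -0.01278861] [0.05835085 0.01320949] 0.17389152451423323
353 [-0.06085862 -0.01360635] [-0.04146219  0.01242492] 0.17337165048278277
99 [ 0.04093252 -0.01228013] [0.05957964 0.01596121] 0.17443846217404857
95 [-0.06064748 -0.01253093] [-0.04073877  0.01533695] 0.17310836412535135
```

View pics/wrist26.png

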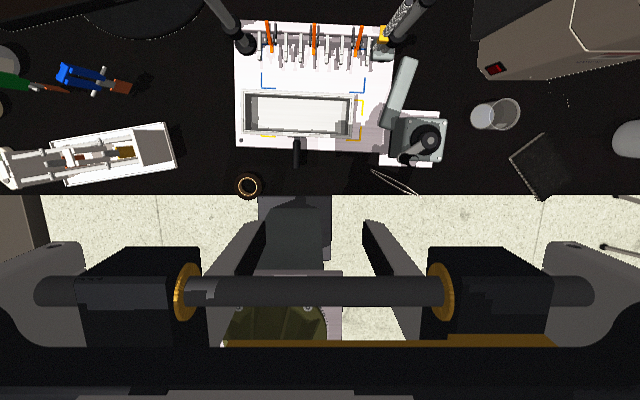

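View pics/sc26z.png

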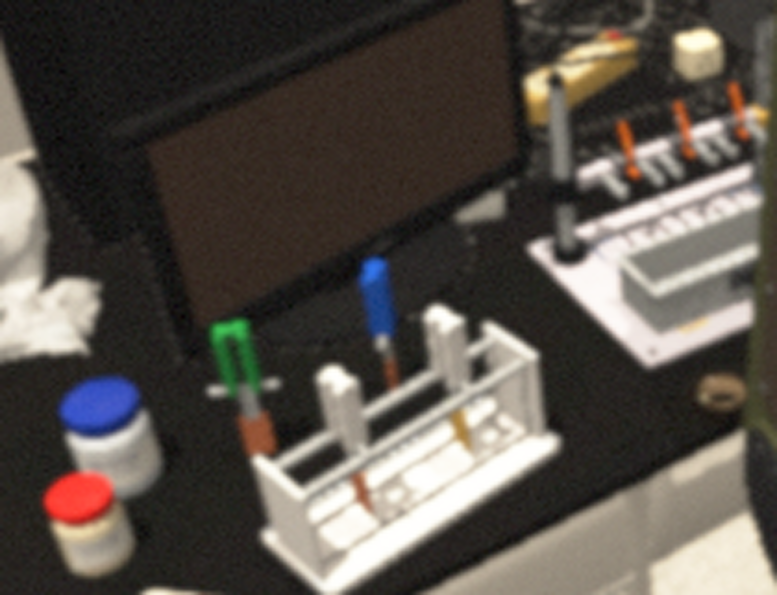

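```bash
python3 - <<'E'
from h import *
c=dict(np.load('pics/wrist26.npz')); W=world(c); l=toL(W); col=c['color'].astype(int)
m=(abs(W[...,2]-.056)<.008)&(abs(l[...,1]-.025)<.03)&(l[...,0]<-.128)&(l[...,0]>-.2)&(col.max(-1)<90)
P=l[m]; print('handle',m.sum(),np.percentile(P,[2,50,98],axis=0))
go(L(-.158,.025,.16),np.pi/2+LA)
obs()
E
```

```text
handle 224 [[-0.18251488  0.01947336]
 [-0.15818869  0.02555781]
 [-0.13038901  0.0327809 ]]
shift [232.6  24.6 -31.5] roll 2.201492502898835
time_s 56.625
qpos [-0.3194 -0.0953  1.5308 -0.0001  1.7083  1.2529]
ee_pos [ 0.3988 -0.0934  0.3927]
eef_rot [-1.8339  1.5686  2.8769]
force [ 0.2998  0.2033 -0.8572]
grip_width 0.06612805814515381
```

servo_tool:
  motion: [50,8,-10,1,100,16,-20,2.2,150,24,-31.5,2.2,200,24.6,-31.5,2.2,233,24.6,-31.5,2.2,233,24.6,-31.5,2.2,233,24.6,-31.5,2.2]
  gripper: 0.5

```text
time_s: 57.5
ee_pos: [0.424, -0.0618, 0.1619]
eef_rot: [1.376, 1.57, -0.235]
force: [0.0, 0.2, 0.0]
grip_width: 0.0471
```

```bash
python3 - <<'E'
from h import *
obs(); go(L(-.158,.0255,.032),np.pi/2+LA)
c=shot('wrist','wrist27')
E
python3 pan.py wrist27
```

```text
time_s 57.5
qpos [-0.2302  0.0715  1.8987 -0.      1.1705  1.3803]
ee_pos [ 0.424  -0.0618  0.1619]
eef_rot [ 1.3755  1.57   -0.2349]
force [0.0446 0.2048 0.0089]
grip_width 0.047061905208889455
shift [129.9  -1.2  -0.4] roll 0.020348708757095966
rim 4088 [[-0.12330176 -0.07255777]
 [-0.07241772  0.02390884]
 [-0.04795763  0.12349431]]
((-85.43963623046875, 25.4732666015625), (197.84068298339844, 75.87012481689453), 89.72813415527344)
```

View pics/wrist27.png

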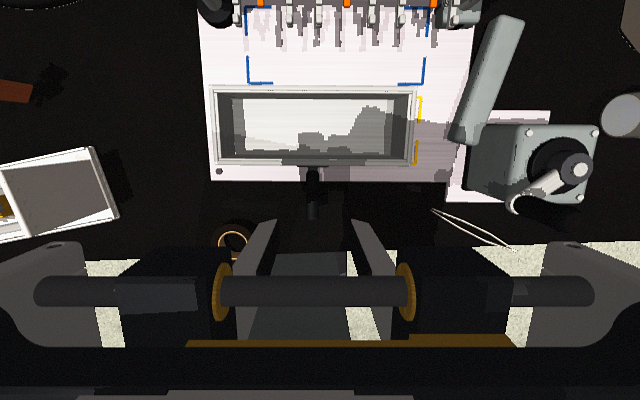

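```bash
python3 - <<'E'
from h import *
for n,b in (('wrist27',(205,262,222,262)),('wrist26',(235,262,170,200))):
    c=dict(np.load(f'pics/{n}.npz'))
    for uv in [((b[0]+b[1])/2,(b[2]+b[3])/2)]: print(ray(c,*uv,.019))
    W=world(c)[b[2]:b[3],b[0]:b[1]]; m=(W[...,2]>.012)&(W[...,2]<.025); P=W[m]; print(P.min(0),P.max(0),toL(P).min(0),toL(P).max(0))
E
```

```text
[0.36159369 0.03873927 0.019     ]
[0.3347234  0.0160812  0.01230827] [0.38555622 0.06761438 0.02010595] [-0.25027548  0.10072994] [-0.19938831  0.15172035]
[0.35962786 0.03760674 0.019     ]
[0.33004198 0.01267877 0.01201931] [0.38510665 0.06626535 0.02095783] [-0.25501007  0.09679828] [-0.1997381   0.15023795]
```

servo_tool:
  motion: [40,-1,0,0,80,-1,0,0,110,-1,0,0,129,-1,0,0,129,-1,0,0]

```text
time_s: 58.18
ee_pos: [0.4227, -0.0614, 0.0321]
eef_rot: [-1.789, 1.57, 2.884]
force: [-0.7, -0.6, 1.0]
grip_width: 0.047
```

servo_tool:
  motion: [0,0,0,0,0,0,0,0,0,0,0,0,0,0,0,0,0,0,0,0,0,0,0,0]
  gripper: 0.05

```text
time_s: 58.92
ee_pos: [0.4228, -0.0612, 0.0323]
eef_rot: [1.605, 1.57, -0.004]
force: [-1.3, 1.0, 6.8]
grip_width: 0.0138
```

```bash
python3 - <<'E'
from h import *
obs(); M,e=Rt(); print(M,toL(e)); go(e+L(-.003,-.026)-L(0,0))
E
```

```text
time_s 58.925
qpos [-0.2296  0.278   2.0139  0.0001  0.8493  1.3799]
ee_pos [ 0.4228 -0.0612  0.0323]
eef_rot [ 1.6053  1.5703 -0.0043]
force [-1.2577  1.0239  6.7614]
grip_width 0.013812778007024358
[[ 0.0005  0.9992 -0.0388]
 [-0.     -0.0388 -0.9992]
 [-1.      0.0005 -0.    ]] [-0.1581  0.0256]
shift [-0. -3. 26.] roll None
```

servo_tool:
  motion: [0,0,4,0,0,-1,8,0,0,-1,12,0,0,-2,16,0,0,-2,20,0,0,-3,24,0,0,-3,26,0,0,-3,26,0,0,-3,26,0]

```text
time_s: 60.05
ee_pos: [0.4189, -0.0868, 0.0323]
eef_rot: [1.972, 1.57, 0.363]
force: [-0.0, 5.1, 5.7]
grip_width: 0.014
```

servo_tool:
  motion: [0,0,0,0,0,0,0,0,0,0,0,0,-30,0,0,0,-70,0,0,0,-120,-5,0,0,-180,-15,0,0,-240,-20,0,0,-300,-20,0,0,-360,-20,0,0,-360,-20,0,0,-360,-20,0,0]
  gripper: 0.5

```text
time_s: 61.55
ee_pos: [0.3985, -0.0863, 0.391]
eef_rot: [-1.831, 1.57, 2.843]
force: [0.0, 0.4, 0.1]
grip_width: 0.0469
```

```bash
python3 - <<'E'
from h import *
obs()
for n in ('wrist','scene'): c=shot(n,n+'28')
c=dict(np.load('pics/wrist28.npz'));W=world(c); l=toL(W)
for y in (.04,.064,0,-.064):
  for x in (0,.02,.03,.037,.045):
    m=(abs(l[...,0]-x)<.004)&(abs(l[...,1]-y)<.006)&(W[...,2]<.3)
    if m.sum(): print(x,y,W[m][:,2].max().round(3),end=' | ')
  print()
E
python3 rack.py wrist28;python3 pan.py wrist28; python3 hang.py wrist28; python3 hang.py scene28
```

```text
time_s 61.55
qpos [-0.3032 -0.1006  1.5392 -0.      1.7042  1.3066]
ee_pos [ 0.3985 -0.0863  0.391 ]
eef_rot [-1.8307  1.5696  2.8427]
force [0.0257 0.3742 0.083 ]
grip_width 0.04693365010362035
0 0.04 0.102 | 0.02 0.04 0.101 | 0.03 0.04 0.106 | 0.037 0.04 0.106 | 0.045 0.04 0.106 | 
0 0.064 0.11 | 0.02 0.064 0.155 | 0.03 0.064 0.156 | 0.037 0.064 0.111 | 0.045 0.064 0.105 | 
0 0 0.109 | 0.02 0 0.153 | 0.03 0 0.112 | 0.037 0 0.112 | 0.045 0 0.105 | 
0 -0.064 0.11 | 0.02 -0.064 0.156 | 0.03 -0.064 0.156 | 0.037 -0.064 0.111 | 0.045 -0.064 0.104 | 
wrist28 1464 ((420.6148376464844, 305.22894287109375), (61.10352325439453, 225.69937133789062), 9.33901596069336)
  base 2286 ((420.46734619140625, 307.80145263671875), (92.04248809814453, 235.84124755859375), 9.375936508178711)
rim 1291 [[-0.12698623 -0.09737583]
 [-0.07912516  0.00169518]
 [-0.0493316   0.09899232]]
((-88.50054931640625, 0.7761993408203125), (75.96515655517578, 198.05198669433594), 1.230892539024353)
376 [ 0.0386556  -0.01280263] [0.05827551 0.01322376] 0.1733986755153455
347 [-0.06128829 -0.01354704] [-0.04148496  0.01241517] 0.17335436978314564
103 [ 0.04095482 -0.01119658] [0.06010092 0.01609712] 0.17422442478433012
93 [-0.0593144  -0.01321228] [-0.03982461  0.01645634] 0.1734187721694398
```

View pics/wrist28.png

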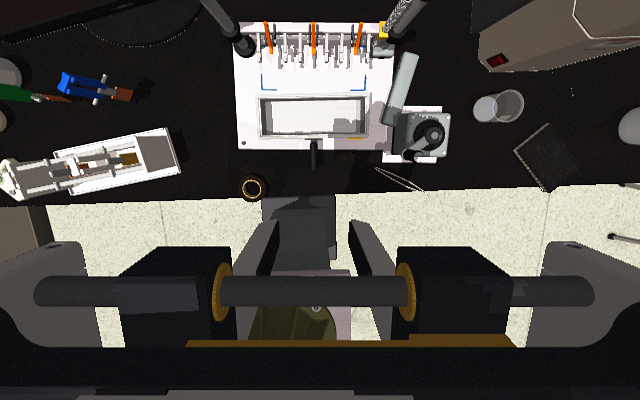

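View pics/scene28.png

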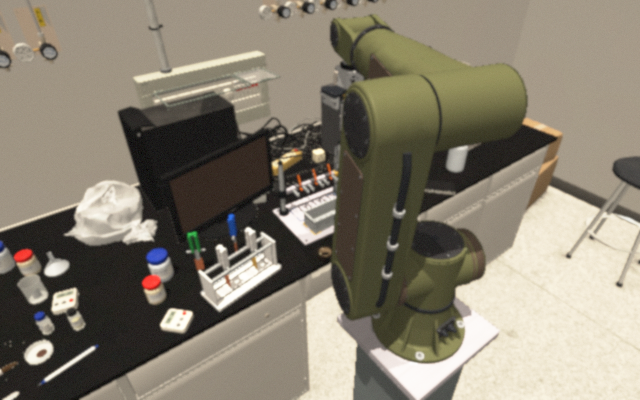

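```bash
python3 -c "
from station import ctrl
print(ctrl.hand_in())"
```

```text
the job is handed in; nothing more can be done
None
```

I finished the job and handed it in at about 62 s; the hand-in reports no verdict.

- **Lift and pan:** I wound the lift up three turns and slid the pan onto the yellow marks.
- **Hangers:** Only hangers 1 and 3 were there; the middle fork was empty. I took both off with their keepers squeezed open and hung them on the rack at about x = +50 and −50 mm. I then wound the lift down to its lower stop, where the crank resisted with about 24 N.
- **Pan knocked aside:** While I was winding down, the pan got knocked about 26 mm to the left. I slid it back along the base plate.

Last checks by camera before handing in:

| Item | Reading |
|---|---|
| Pan, from the yellow marks | 1.5 mm in x, 0.8 mm in y, about 0.02 rad |
| Hangers | upright, tops at z = 173 mm, within about 1–3 mm of the rails' middle line |
| Rack | standing, not moved |
| Carriage bar | about 70 mm lower than when up |
| Keeper paddles | left and right back in their shut position |
| Bystanders | looked undisturbed by eye; only the tape was measured, and not against its start |
| Gripper | clear of everything |

**One uneven reading:** the last depth check missed the tip of the middle fork's paddle. It read 112 mm instead of 156 mm at the tip, but 153 mm right next to it. I took this as a sampling edge effect, because nothing had touched that keeper and it had read as shut a few seconds earlier.

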